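Lock a honing rod in the drawer's sharpening post

TASK

Take the cream ceramic honing rod out of the cherry rack, feed it straight down into the open collet of the sharpening post until it is fully home on the depth stop hidden inside, then swing the lever fully closed so that the rod is locked upright, and let go. The open collet already drags on the rod, so it has to be pushed down and the stop found by feel; do it gently, as the ceramic chips if it is rammed onto the stop. Leave everything else in the drawer where it is.

Things in the scene. Friction and masses are not known exactly. Their poses are not given: they have to be found in the camera images.
- rod_mid (a point): centre of the honing rod: a cream ceramic round bar 12 mm thick, 190 mm long, 85 g, with a black rubber cap 14.4 mm thick, 10 mm long, on top; z axis up along the rod. Its foot, 95 mm below this point, has a 3 mm chamfer. It starts upright in any of the rack's four holes, 32 mm deep and loose by 1.6 mm, its top 198 mm over the drawer bottom. Grasp it within 45 mm below its top
- mouth (a point): centre of the collet's mouth, on the steel nose of the dark iron sharpening post (foot 96 mm across, screwed to the drawer bottom); z up, 95 mm over the drawer bottom. It tapers from 27 to 15.6 mm in diameter over 9 mm; then three sprung brass jaws (9 to 27 mm deep) that the rod has to spread and that drag on it with 4 to 10 N; then a bore of 15.5 mm with the stop inside
- stop (a joint): how far the depth stop's sprung rubber cushion is pressed (m): 0 untouched; 3 N per mm. Out of sight in the bore, set differently each time: the rod's foot meets it 33 to 58 mm below the mouth. Press the rod 1 to 3 mm into it (5 to 9 N beyond the drag), then let go: it springs back a little but the rod must stay resting on it. More than 5 mm (15 N) chips the rod
- lever (a joint): angle of the collet's lever (rad): 0 open, 1.2 fully closed at its end stop. It closes clockwise seen from above, about the upright axis through the mouth, and stays where it is left. It starts at 0 to 0.15 and takes 3 to 8 N at the knob. Closing squeezes the jaws on the rod; no rod enters a closed collet
- knob (a point): middle of the upright round cherry knob at the lever's end, 18 mm thick and 42 mm tall, 60 to 102 mm over the drawer bottom, 115 mm from the mouth's axis; the lever bar under it, 12 mm wide, lies 47 to 57 mm over the drawer bottom
- rack: fixed cherry wood rack, 62 mm (its x) by 285 mm (its y), 40 mm tall, origin under its centre; four round holes in a row along its y, 75 mm apart. The other tools standing in it reach up to 150 mm over the drawer bottom: lift the rod straight up and clear over them
- corkscrew: chrome rabbit-ear corkscrew standing in the rack, bystander, 80 mm wide over its ears; origin at its lower tip
- jar_opener: stainless twist-top jar opener standing in the rack, bystander, 52 mm in diameter; origin at its lower tip
- stopper: cream ceramic ball bottle stopper standing in the rack, bystander, 37 mm in diameter; origin at its lower tip
- tab_lifter: yellow plastic can-tab lifter lying flat, bystander, 98 by 20 by 6 mm; origin under its centre
- paring_knife: small knife with dark wood handle lying flat, bystander, 185 mm long; origin where handle and blade meet
- spoon: serving spoon lying, bystander, 240 mm long; origin under its centre
- spice_tin: green tin, bystander, 60 mm in diameter and 75 mm tall; origin under its centre

How it is judged:
By the outcome, as a careful person would: the job done as asked, in the order asked, and still so for the second after the job is handed in, with the robot touching nothing.
It also fails if it takes over 70 s, if anything falls off the work surface, if the arm or the gripper's body presses on something with over 40 N, if the wrist force passes 120 N, or if a joint passes its speed limit or range.

ROBOT

A 6-joint arm with a two-finger parallel gripper is mounted at the origin on the work surface. World frame = base frame: x ahead of the robot, y to its left, z up, the work surface at z = 0. Lengths are in m, angles in rad, forces in N, time in s.
With the tool pointing down it reaches from about 0.375 to 0.975 m from the base axis. Payload 3.8 kg.
Tool frame: the origin (TCP) lies at the very end of the fingers, on their centre line; the grasp point (between the pads) lies 19 mm behind it (bot.grip_depth is the distance from the TCP to the grasp point, in m); z points along the fingers, y is the direction in which the jaws open and shut (so a half turn about z gives the same grasp; the last joint's range is limited). The gripper opens to 85 mm and grips with 20 to 120 N. Pads are 22 mm wide; open, the fingers measure 114 mm over their backs; the gripper's body (76 mm by 85 mm) begins 54 mm behind the grasp point. The pads swing forward as they close: fully open they stand 13 mm farther back than shut.
Start: joints at [-1.25, 0.264, 1.604, -0, 1.274, -0.037], TCP at [0.236, -0.632, 0.231] pointing down, gripper open.
Joint ranges: [-2.63, 2.63], [-0.94, 2.18], [0.31, 2.57], [-1.31, 4.45], [0, 2.66], [-2.55, 2.55]. Speed limits (rad/s): [2.57, 2.57, 3.14, 3.14, 3.14, 3.14].

INTERFACE

Orientations are given as a rotation vector (axis times angle).
In Python, from workcell import bot, cams, job gives the robot as it stands.
- The arm moves only by the tool apply_moves, never from a script. Its argument "targets" is a list of rows, each an object of numbers: "dx", "dy", "dz": the shift along the tool's x, y, z in units of 30 mm (1.0 is 30 mm); "wx", "wy", "wz": the turn, a rotation vector about the tool's x, y, z in units of 6 degrees (1.0 is 6 degrees); "jaw": the opening, from 0 (shut) to 1 (fully open). In form: [{"dx": .., "dy": .., "dz": .., "wx": .., "wy": .., "wz": .., "jaw": ..}, ...]. A call has 1 to 5 rows; each row shifts and turns the commanded pose from where the row before left it, along the tool's axes as they then stand; what a row does not reach is not made up. A row lasts 1/10 s, in which the tool goes at most 50 mm and 8.59 degrees, less where a joint would pass 70% of its speed; a pose out of reach is approached as far as the arm can. A call is refused whole if a number of a shift passes 1 or a number of a turn 1, either way. A call with a gripper value outside its range is refused whole. The fingers move at their own pace and stop on an object; "newtons" is the grip in N (left out, the last holds). Time passes only in rows, so rows that do not move let the fingers close. It gives the time, the measured TCP pose, the force and the opening at its end, in the units of the state.
- bot.read_state(): the state, without advancing time (a new reading comes with each control period).
- cams.read_camera(name): name is "side" or "top" or "wrist"; returns a dict with "color" (384x512x3 uint8, red, green, blue), "range_z" (384x512 float32, m along the optical axis (not along the pixel's ray), 0 where there is no reading), "fx", "fy", "cx", "cy" (pixels), "eye" and "rotation" of the camera in the world; the wrist camera has in their place "T_tool_cam" (4x4, takes a point from camera to tool coordinates, whose origin is the TCP and whose axes are the flange's). Camera axes: x right, y down, z forward; pixel columns grow to the right and rows downward; lengths in m; the calibration is good to about 2 mm. The wrist camera is an equidistant fisheye: a pixel r from the principal point sees the ray r / f radians off the axis. A picture is of the moment at which its call begins: read the wrist's pose just before it.
- job.finish_job(): hands the job in, once; it reports no verdict.
The state is a dict: "time": time; "q": joint angles; "joint_vel": joint speeds; "joint_torque": joint torques, N m; "tool_pos": TCP position; "tcp_rot": TCP orientation; "wrist_force": force on the tool from outside, world axes, zero at the start; "torque": the same for the moment, N m; "width": opening from 0.0 (shut) to 1.0 (fully open).
Only numpy, scipy, OpenCV 4.12 (cv2) and the standard library are available. Lean on these libraries where they do the work, as an engineer would, in place of code of your own. Each camera call takes 0.05 s, during which the arm holds its last target.

## Working session

There is one attempt and no reset: what is moved stays moved. The work goes in short steps, Python scripts to look and compute and a tool call to move; the robot and the scene stay as the last step left them, time stands still between calls to the robot, and variables do not carry over. Pictures are saved under pics/ and viewed, and the job is handed in when it is done.

Besides the shell and the picture viewer there is one more tool, called after ">>>" by a JSON object that holds its "fn" and its "kwargs", one argument or row to a line. apply_moves: Moves the arm, as the interface text tells. Its arguments: {"type":"object","properties":{"targets":{"type":"array"},"newtons":{"type":"number"}},"required":["targets"]}

```bash
ls; mkdir -p pics; cat > h.py <<'E'
import numpy as np,cv2
from scipy.spatial.transform import Rotation as R
from workcell import bot,cams,job
def snap(n,f):
    s=bot.read_state(); c=cams.read_camera(n); cv2.imwrite('pics/'+f+'.png',cv2.cvtColor(c['color'],cv2.COLOR_RGB2BGR)); 
    np.savez('pics/'+f+'.npz',**{k:v for k,v in c.items()},tp=s['tool_pos'],tr=s['tcp_rot']); return c
def cloud(c):
    z=np.array(c['range_z']);v,u=np.indices(z.shape)
    p=np.stack([(u-c['cx'])/c['fx']*z,(v-c['cy'])/c['fy']*z,z],-1)
    P=p@np.array(c['rotation']).T+np.array(c['eye']); P[z==0]=np.nan
    return P
E
python3 - <<'E'
from h import *
print(bot.read_state(),bot.grip_depth)
for n in ['side','top','wrist']:
    c=snap(n,n+'0'); print(n,{k:(np.round(v,4).tolist() if np.ndim(v)<2 or k in('rotation','T_tool_cam') else np.shape(v)) for k,v in c.items()})
E
```

```text
pics
{'time': 0.0, 'q': array([-1.24988908e+00,  2.64800057e-01,  1.60534948e+00, -1.92974484e-05,
        1.27369739e+00, -3.69057719e-02]), 'joint_vel': array([ 0.00012729, -0.00075093, -0.0004238 , -0.00129339, -0.00059894,
        0.00043758]), 'joint_torque': array([ 1.35591985e-03, -5.15116167e+01, -3.67305493e+01,  1.58924595e-04,
        1.29567058e-02,  2.46363902e-05]), 'tool_pos': array([ 0.23616474, -0.63157073,  0.22994366]), 'tcp_rot': array([-3.08925426e+00, -5.58669955e-01,  5.29444799e-04]), 'wrist_force': array([ 0.21137052, -0.71140435, -0.21484711]), 'torque': array([0.01134178, 0.02849931, 0.00653076]), 'width': 1.0005966141141955} 0.0187
side {'color': (384, 512, 3), 'range_z': (384, 512), 'fx': 399.9314, 'fy': 399.9314, 'cx': 258.7009, 'cy': 188.8178, 'eye': [0.1015, 0.598, 0.6923], 'rotation': [-0.8357, 2.456, -1.175]}
top {'color': (384, 512, 3), 'range_z': (384, 512), 'fx': 389.4051, 'fy': 389.4051, 'cx': 254.938, 'cy': 189.7012, 'eye': [0.4781, -0.0031, 1.0657], 'rotation': [-2.1575, 2.1893, -0.0477]}
wrist {'color': (384, 512, 3), 'range_z': (384, 512), 'fx': 297.3186, 'fy': 297.3186, 'cx': 250.3891, 'cy': 193.6205, 'T_tool_cam': [[-0.0003, -0.959, -0.2833, 0.072], [1.0, -0.0005, 0.0005, 0.0007], [-0.0007, -0.2833, 0.959, -0.1415], [0.0, 0.0, 0.0, 1.0]]}
```

```bash
sed -i "s/np.array(c\['rotation'\]).T/R.from_rotvec(c['rotation']).as_matrix().T/" h.py; python3 - <<'E'
import cv2
for n in('top0','side0'):
    a=cv2.imread(f'pics/{n}.png'); cv2.imwrite(f'pics/{n}b.png',cv2.resize(a,(800,600),interpolation=cv2.INTER_CUBIC))
E
```

```text
(no output)
```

View pics/top0.png

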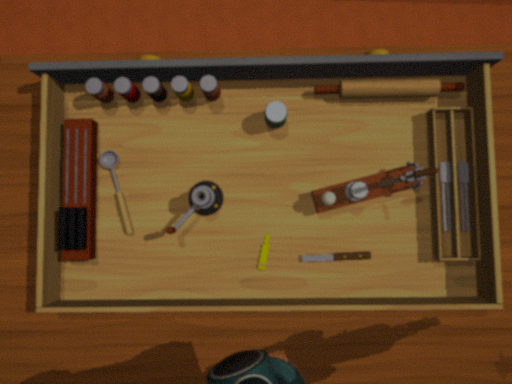

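View pics/side0.png

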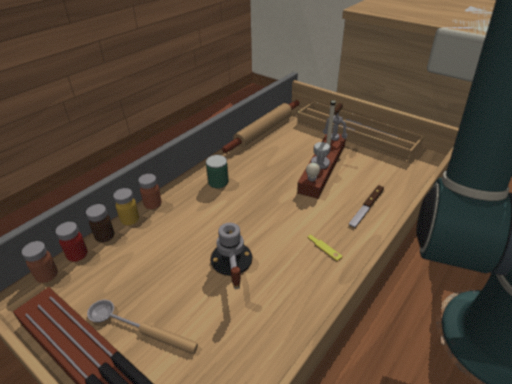

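Top view: the post is near (205,197) with its knob at (171,230). The rack runs from (315,200) to (440,172). I'll zoom in and print cloud values.

```bash
python3 - <<'E'
from h import *
t=np.load('pics/top0.npz');s=np.load('pics/side0.npz')
a=cv2.imread('pics/top0.png')[150:250,300:450];b=cv2.imread('pics/side0.png')[80:210,280:380]
c=cv2.imread('pics/top0.png')[170:245,155:235]
im=np.zeros((600,800,3),np.uint8)
a=cv2.resize(a,None,fx=3,fy=3);b=cv2.resize(b,None,fx=3.4,fy=3.4);c=cv2.resize(c,None,fx=3.5,fy=3.5)
im[:300,:450]=a;im[:b.shape[0],455:455+b.shape[1]]=b;im[305:305+c.shape[0],:c.shape[1]]=c
cv2.imwrite('pics/z0.png',im)
P=cloud(t);Q=cloud(s)
print('drawer z',np.nanmedian(P[230:240,130:160,2]),np.nanmedian(P[120:150,320:400,2]))
zf=np.nanmedian(P[120:150,320:400,2])
for nm,C in(('top',P),('side',Q)):
    X=C.reshape(-1,3);m=(X[:,0]>.3)&(X[:,0]<.7)&(X[:,1]<-.1)&(X[:,1]>-.45)&(X[:,2]>zf+.055)
    X=X[m]; print(nm,len(X))
    for lo in np.arange(.055,.21,.02):
        k=(X[:,2]>zf+lo)&(X[:,2]<=zf+lo+.02);print(round(lo,3),k.sum(),X[k].mean(0).round(3),X[k].std(0).round(3))
E
```

```text
drawer z 0.00024318457639882496 0.0004224717108385345
top 905
0.055 82 [ 0.562 -0.311  0.065] [0.032 0.093 0.006]
0.075 227 [ 0.536 -0.21   0.084] [0.023 0.078 0.005]
0.095 335 [ 0.553 -0.279  0.102] [0.02  0.066 0.004]
0.115 16 [ 0.559 -0.303  0.124] [0.003 0.002 0.006]
0.135 186 [ 0.577 -0.372  0.146] [0.007 0.025 0.003]
0.155 17 [ 0.56  -0.303  0.166] [0.003 0.002 0.006]
0.175 11 [ 0.56  -0.303  0.185] [0.003 0.002 0.006]
0.195 31 [ 0.561 -0.306  0.198] [0.004 0.003 0.001]
side 872
0.055 172 [ 0.548 -0.268  0.066] [0.03  0.099 0.006]
0.075 260 [ 0.542 -0.239  0.085] [0.025 0.085 0.005]
0.095 236 [ 0.555 -0.293  0.103] [0.019 0.068 0.005]
0.115 38 [ 0.565 -0.326  0.125] [0.009 0.034 0.006]
0.135 92 [ 0.571 -0.353  0.146] [0.009 0.035 0.004]
0.155 30 [ 0.559 -0.304  0.165] [0.003 0.003 0.006]
0.175 28 [ 0.56  -0.304  0.186] [0.003 0.003 0.006]
0.195 16 [ 0.561 -0.306  0.198] [0.004 0.004 0.002]
```

View pics/z0.png

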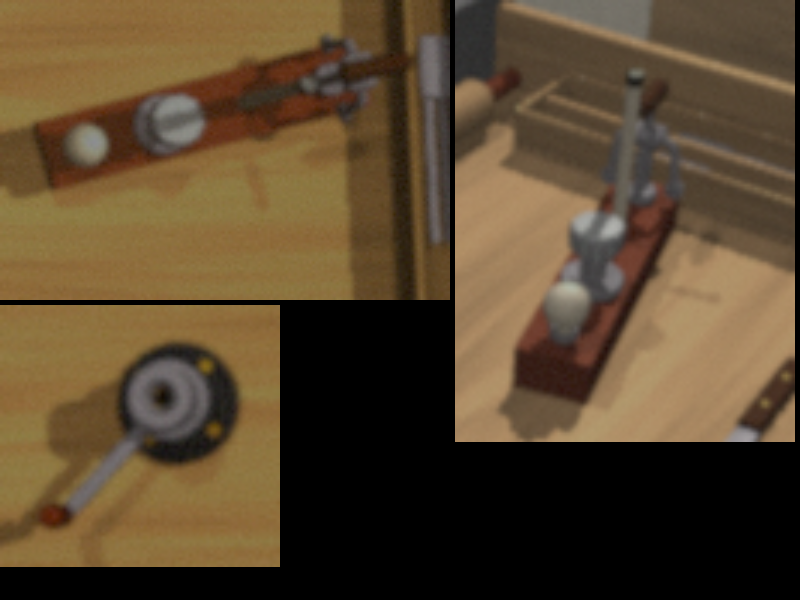

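```bash
python3 - <<'E'
from h import *
from scipy.optimize import least_squares
for nm in('top0','side0'):
    t=np.load(f'pics/{nm}.npz');C=cloud(t).reshape(-1,3);col=t['color'].reshape(-1,3)
    X=C
    m=(abs(X[:,0]-.47)<.2)&(X[:,1]>0)&(X[:,1]<.35)&(X[:,2]>.088)&(X[:,2]<.107)
    Y=X[m]; cc=col[m]; print(nm,len(Y))
    # separate knob by redness
    red=cc[:,0].astype(int)>cc[:,2].astype(int)+35
    print('knob',Y[red].mean(0).round(4) if red.any() else None,red.sum(),Y[red].std(0).round(4))
    S=Y[~red]; med=np.median(S,0);S=S[np.hypot(*(S-med)[:,:2].T)<.05]
    print('nose n',len(S),S.min(0).round(4),S.max(0).round(4),S.mean(0).round(4),((S.min(0)+S.max(0))/2).round(4))
    f=(X[:,2]>.004)&(X[:,2]<.03)&(np.hypot(X[:,0]-med[0],X[:,1]-med[1])<.07);print('foot',((X[f].min(0)+X[f].max(0))/2).round(4),np.ptp(X[f],axis=0))
    # rod column
    k=(np.hypot(X[:,0]-.56,X[:,1]+.305)<.02)&(X[:,2]>.155)
    r=X[k];
    o=least_squares(lambda p:np.hypot(r[:,0]-p[0],r[:,1]-p[1])-np.where(r[:,2]>.188,.0072,.006),[.56,-.305],loss='soft_l1',f_scale=.001)
    sd=r[:,2]<.195;rs=r[sd]
    o2=least_squares(lambda p:np.hypot(rs[:,0]-p[0],rs[:,1]-p[1])-np.where(rs[:,2]>.188,.0072,.006),[.56,-.305],loss='soft_l1',f_scale=.001)
    tp=r[r[:,2]>.1965]; print('rod side fit',o2.x.round(4),'top',tp.mean(0).round(4),((tp.min(0)+tp.max(0))/2).round(4),len(tp))
    k=(X[:,2]>.036)&(X[:,2]<.042)&(X[:,0]>.45)&(X[:,0]<.65)&(X[:,1]<-.1)&(X[:,1]>-.45)
    if nm=='top0':
        print(cv2.minAreaRect(X[k][:,:2].astype(np.float32)*1000),X[k].mean(0))
E
```

```text
top0 273
knob [0.4488 0.2367 0.0986] 44 [0.0046 0.0043 0.003 ]
nose n 229 [0.51   0.1373 0.0882] [0.5554 0.1827 0.0995] [0.5331 0.1604 0.0938] [0.5327 0.16   0.0938]
foot [0.5335 0.1569 0.0091] [0.12848684 0.12895447 0.01007314]
rod side fit [ 0.5612 -0.3077] top [ 0.5608 -0.3066  0.1984] [ 0.5608 -0.3063  0.1989] 28
((551.147216796875, -288.20428466796875), (321.7436828613281, 198.87754821777344), 89.65371704101562) [ 0.54944143 -0.27273727  0.0394813 ]
side0 375
knob [0.4657 0.2251 0.0998] 63 [0.0404 0.0321 0.0034]
nose n 273 [0.5089 0.1405 0.0881] [0.5543 0.1838 0.0993] [0.5306 0.1628 0.0947] [0.5316 0.1621 0.0937]
foot [0.5271 0.165  0.0167] [0.1354204  0.13618687 0.02537488]
rod side fit [ 0.5614 -0.3081] top [ 0.561  -0.3062  0.1991] [ 0.5606 -0.3072  0.1989] 13
```

>>> {"fn": "apply_moves", "kwargs": {
  "targets": [
    {"dx": 0.5, "dy": -0.23, "jaw": 1},
    {"dx": 1, "dy": -0.45},
    {"dx": 1, "dy": -0.45},
    {"dx": 1, "dy": -0.45},
    {"dx": 1, "dy": -0.45}
  ],
  "newtons": 40
}}

```text
invalid input at $.targets[0]: expected keys dx, dy, dz, wx, wy, wz, jaw
```

>>> {"fn": "apply_moves", "kwargs": {
  "targets": [
    {"dx": 1, "dy": -0.45},
    {"dx": 1, "dy": -0.45},
    {"dx": 1, "dy": -0.45},
    {"dx": 1, "dy": -0.45},
    {"dx": 1, "dy": -0.45}
  ]
}}

```text
invalid input at $.targets[0]: expected keys dx, dy, dz, wx, wy, wz, jaw
```

>>> {"fn": "apply_moves", "kwargs": {
  "targets": [
    {"dx": 1, "dy": -0.45, "wz": -1},
    {"wz": -1},
    {"wz": -1},
    {"wz": -1},
    {"wz": -1}
  ]
}}

```text
invalid input at $.targets[0]: expected keys dx, dy, dz, wx, wy, wz, jaw
```

>>> {"fn": "apply_moves", "kwargs": {
  "targets": [
    {"wz": -1},
    {"wz": -1},
    {"wz": -1},
    {"wz": -1},
    {"wz": -1}
  ]
}}

```text
invalid input at $.targets[0]: expected keys dx, dy, dz, wx, wy, wz, jaw
```

>>> {"fn": "apply_moves", "kwargs": {
  "targets": [
    {"wz": -1},
    {"wz": -1},
    {"wz": -1},
    {"wz": -0.8},
    {"wz": 0}
  ]
}}

```text
invalid input at $.targets[0]: expected keys dx, dy, dz, wx, wy, wz, jaw
```

```bash
cat >> h.py <<'E'
def st():
    s=bot.read_state();M=R.from_rotvec(s['tcp_rot']).as_matrix()
    print('t',round(s['time'],2),'p',np.round(s['tool_pos'],4),'F',np.round(s['wrist_force'],2),'w',round(s['width'],3),'yawx',round(np.degrees(np.arctan2(M[1,0],M[0,0])),2),'z',np.round(M[:,2],4),'q',np.round(s['q'],2))
    return s,M
def go(p):
    s,M=st(); print('units',np.round(M.T@(np.array(p)-s['tool_pos'])/.03,2))
E
python3 - <<'E'
from h import *
go([.561,-.307,.231])
c=snap('wrist','w1');c=snap('top','t1')
E
```

```text
t 0.15 p [ 0.2362 -0.6317  0.2302] F [-0.67 -0.02 -0.17] w 0.999 yawx 20.5 z [-6.0e-04  1.7e-03 -1.0e+00] q [-1.25  0.26  1.61  0.    1.27 -0.04]
units [ 1.393e+01 -6.350e+00 -1.000e-02]
```

View pics/w1.png

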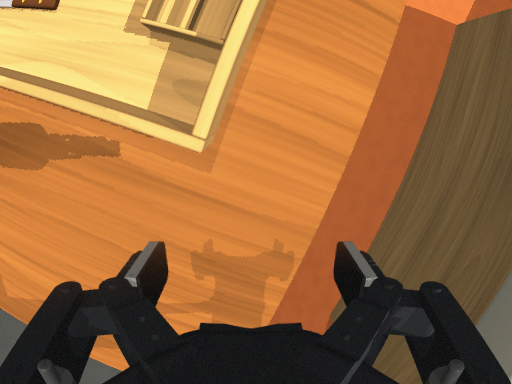

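View pics/t1.png

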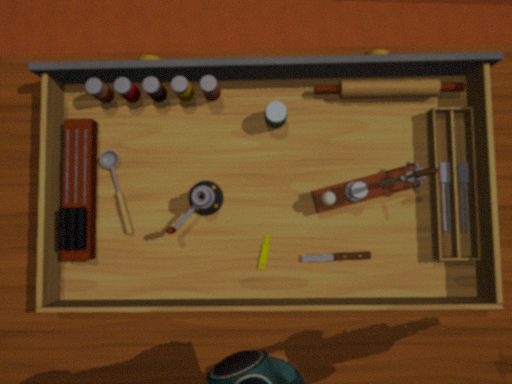

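All seven keys are needed in every row. Those calls were refused, so the arm has not moved.

>>> {"fn": "apply_moves", "kwargs": {
  "targets": [
    {"dx": 0.5, "dy": -0.23, "dz": 0, "wx": 0, "wy": 0, "wz": 0, "jaw": 1},
    {"dx": 1, "dy": -0.45, "dz": 0, "wx": 0, "wy": 0, "wz": 0, "jaw": 1},
    {"dx": 1, "dy": -0.45, "dz": 0, "wx": 0, "wy": 0, "wz": 0, "jaw": 1},
    {"dx": 1, "dy": -0.45, "dz": 0, "wx": 0, "wy": 0, "wz": 0, "jaw": 1},
    {"dx": 1, "dy": -0.45, "dz": 0, "wx": 0, "wy": 0, "wz": 0, "jaw": 1}
  ],
  "newtons": 40
}}

```text
time: 0.75
tool_pos: [0.3429, -0.526, 0.2313]
tcp_rot: [-3.091, -0.559, -0.001]
wrist_force: [-0.3, -1.1, -0.5]
width: 0.997
```

>>> {"fn": "apply_moves", "kwargs": {
  "targets": [
    {"dx": 1, "dy": -0.45, "dz": 0, "wx": 0, "wy": 0, "wz": 0, "jaw": 1},
    {"dx": 1, "dy": -0.45, "dz": 0, "wx": 0, "wy": 0, "wz": 0, "jaw": 1},
    {"dx": 1, "dy": -0.45, "dz": 0, "wx": 0, "wy": 0, "wz": 0, "jaw": 1},
    {"dx": 1, "dy": -0.45, "dz": 0, "wx": 0, "wy": 0, "wz": 0, "jaw": 1},
    {"dx": 1, "dy": -0.45, "dz": 0, "wx": 0, "wy": 0, "wz": 0, "jaw": 1}
  ]
}}

```text
time: 1.25
tool_pos: [0.4596, -0.4099, 0.2314]
tcp_rot: [-3.091, -0.56, -0.001]
wrist_force: [0.4, -0.5, -0.1]
width: 1.002
```

>>> {"fn": "apply_moves", "kwargs": {
  "targets": [
    {"dx": 0, "dy": 0, "dz": 0, "wx": 0, "wy": 0, "wz": -1, "jaw": 1},
    {"dx": 0, "dy": 0, "dz": 0, "wx": 0, "wy": 0, "wz": -1, "jaw": 1},
    {"dx": 0, "dy": 0, "dz": 0, "wx": 0, "wy": 0, "wz": -1, "jaw": 1},
    {"dx": 0, "dy": 0, "dz": 0, "wx": 0, "wy": 0, "wz": -1, "jaw": 1},
    {"dx": 0, "dy": 0, "dz": 0, "wx": 0, "wy": 0, "wz": -1, "jaw": 1}
  ]
}}

```text
time: 1.75
tool_pos: [0.4588, -0.4108, 0.2313]
tcp_rot: [-2.838, -1.347, -0.001]
wrist_force: [-0.4, -0.7, 0.6]
width: 1.0
```

>>> {"fn": "apply_moves", "kwargs": {
  "targets": [
    {"dx": 0, "dy": 0, "dz": 0, "wx": 0, "wy": 0, "wz": -1, "jaw": 1},
    {"dx": 0, "dy": 0, "dz": 0, "wx": 0, "wy": 0, "wz": -1, "jaw": 1},
    {"dx": 0, "dy": 0, "dz": 0, "wx": 0, "wy": 0, "wz": -1, "jaw": 1},
    {"dx": 0, "dy": 0, "dz": 0, "wx": 0, "wy": 0, "wz": -1, "jaw": 1},
    {"dx": 0, "dy": 0, "dz": 0, "wx": 0, "wy": 0, "wz": -1, "jaw": 1}
  ]
}}

```text
time: 2.25
tool_pos: [0.4588, -0.4109, 0.2313]
tcp_rot: [-2.393, -2.035, -0.001]
wrist_force: [0.1, 0.1, 0.5]
width: 0.998
```

>>> {"fn": "apply_moves", "kwargs": {
  "targets": [
    {"dx": 0, "dy": 0, "dz": 0, "wx": 0, "wy": 0, "wz": -1, "jaw": 1},
    {"dx": 0, "dy": 0, "dz": 0, "wx": 0, "wy": 0, "wz": -1, "jaw": 1},
    {"dx": 0, "dy": 0, "dz": 0, "wx": 0, "wy": 0, "wz": -1, "jaw": 1},
    {"dx": 0, "dy": 0, "dz": 0, "wx": 0, "wy": 0, "wz": -0.8, "jaw": 1},
    {"dx": 0, "dy": 0, "dz": 0, "wx": 0, "wy": 0, "wz": 0, "jaw": 1}
  ]
}}

```text
time: 2.75
tool_pos: [0.4587, -0.4111, 0.2313]
tcp_rot: [-1.948, -2.464, -0.001]
wrist_force: [-0.1, 0.3, -0.7]
width: 1.001
```

```bash
python3 - <<'E'
from h import *
go([.561,-.307,.231])
c=snap('wrist','w2')
E
```

```text
t 2.75 p [ 0.4587 -0.4111  0.2313] F [-0.06  0.26 -0.67] w 1.001 yawx 103.34 z [ 1.e-04  5.e-04 -1.e+00] q [-0.77  0.15  1.74  0.    1.25 -1.  ]
units [2.59 4.12 0.01]
```

View pics/w2.png

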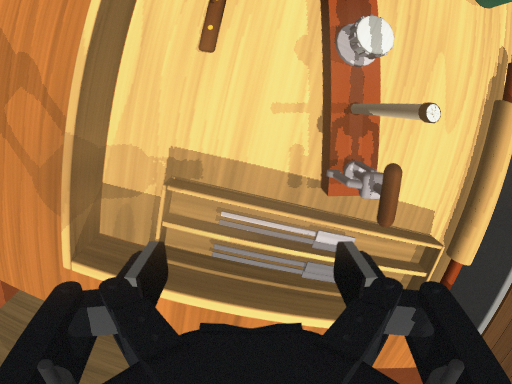

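The wrist view shows the rod tip at (430,112), the corkscrew handle at (393,195) and the rack parallel to the tool's x. The jaws will open across the row, as wanted.

>>> {"fn": "apply_moves", "kwargs": {
  "targets": [
    {"dx": 0.51, "dy": 0.83, "dz": 0, "wx": 0, "wy": 0, "wz": 0, "jaw": 1},
    {"dx": 0.52, "dy": 0.83, "dz": 0, "wx": 0, "wy": 0, "wz": 0, "jaw": 1},
    {"dx": 0.52, "dy": 0.83, "dz": 0, "wx": 0, "wy": 0, "wz": 0, "jaw": 1},
    {"dx": 0.52, "dy": 0.83, "dz": 0, "wx": 0, "wy": 0, "wz": 0, "jaw": 1},
    {"dx": 0.52, "dy": 0.8, "dz": 0, "wx": 0, "wy": 0, "wz": 0, "jaw": 1}
  ]
}}

```text
time: 3.3
tool_pos: [0.5616, -0.3067, 0.2313]
tcp_rot: [1.952, 2.462, 0.0]
wrist_force: [-0.4, -0.2, 0.1]
width: 1.002
```

```bash
python3 - <<'E'
from h import *
go([.561,-.307,.160])
c=snap('wrist','w3')
s=bot.read_state();M=R.from_rotvec(s['tcp_rot']).as_matrix();p=s['tool_pos']
# project expected rod top into wrist
def proj(P):
    q=M.T@(np.array(P)-p);T=c['T_tool_cam'];k=T[:3,:3].T@(q-T[:3,3]);th=np.arctan2(np.hypot(k[0],k[1]),k[2]);ph=np.arctan2(k[1],k[0]);return c['cx']+c['fx']*th*np.cos(ph),c['cy']+c['fy']*th*np.sin(ph)
a=cv2.imread('pics/w3.png')
for P in([.561,-.307,.198],[.561,-.307,.1],[.561,-.307,.04]):
    u=proj(P);print(u);cv2.circle(a,(int(u[0]),int(u[1])),2,(255,0,255),-1)
cv2.imwrite('pics/w3b.png',a)
E
```

```text
t 3.3 p [ 0.5616 -0.3067  0.2313] F [-0.41 -0.15  0.14] w 1.002 yawx 103.18 z [ 2.e-04  2.e-04 -1.e+00] q [-0.54  0.2   1.68  0.    1.26 -0.77]
units [-0.01 -0.02  2.38]
(np.float64(243.31942856446287), np.float64(227.33559359823707))
(np.float64(245.39482805288665), np.float64(187.24826960238545))
(np.float64(246.11505183622367), np.float64(173.6218008622409))
```

View pics/w3b.png

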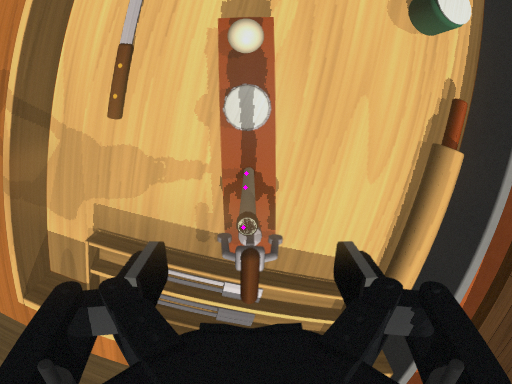

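>>> {"fn": "apply_moves", "kwargs": {
  "targets": [
    {"dx": 0, "dy": 0, "dz": 0.8, "wx": 0, "wy": 0, "wz": 0, "jaw": 1},
    {"dx": 0, "dy": 0, "dz": 0.8, "wx": 0, "wy": 0, "wz": 0, "jaw": 1},
    {"dx": 0, "dy": 0, "dz": 0.8, "wx": 0, "wy": 0, "wz": 0, "jaw": 1},
    {"dx": 0, "dy": 0, "dz": 0.4, "wx": 0, "wy": 0, "wz": 0, "jaw": 1},
    {"dx": 0, "dy": 0, "dz": 0, "wx": 0, "wy": 0, "wz": 0, "jaw": 0.4}
  ]
}}

```text
time: 3.85
tool_pos: [0.5592, -0.307, 0.1448]
tcp_rot: [-1.947, -2.459, 0.001]
wrist_force: [-0.1, 0.2, 0.4]
width: 0.855
```

>>> {"fn": "apply_moves", "kwargs": {
  "targets": [
    {"dx": 0, "dy": 0, "dz": 0, "wx": 0, "wy": 0, "wz": 0, "jaw": 0.3},
    {"dx": 0, "dy": 0, "dz": 0, "wx": 0, "wy": 0, "wz": 0, "jaw": 0.2},
    {"dx": 0, "dy": 0, "dz": 0, "wx": 0, "wy": 0, "wz": 0, "jaw": 0.0},
    {"dx": 0, "dy": 0, "dz": 0, "wx": 0, "wy": 0, "wz": 0, "jaw": 0.0},
    {"dx": 0, "dy": 0, "dz": 0, "wx": 0, "wy": 0, "wz": 0, "jaw": 0.0}
  ],
  "newtons": 50
}}

```text
time: 4.35
tool_pos: [0.5609, -0.3087, 0.1486]
tcp_rot: [1.948, 2.463, -0.001]
wrist_force: [-1.4, -0.5, 4.6]
width: 0.123
```

```bash
python3 - <<'E'
from h import *
st()
c=snap('wrist','w4')
E
```

```text
t 4.35 p [ 0.5609 -0.3087  0.1486] F [-1.44 -0.54  4.6 ] w 0.123 yawx 103.3 z [ 5.0e-04 -1.2e-03 -1.0e+00] q [-0.54  0.26  1.77 -0.    1.11 -0.77]
```

View pics/w4.png

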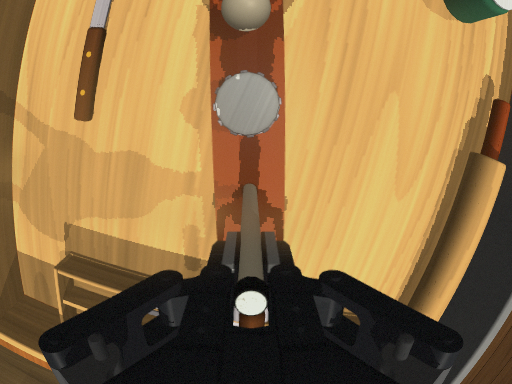

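Rod gripped (width 0.123, about 10.5 mm on a 12 mm rod). Lifting straight up.

>>> {"fn": "apply_moves", "kwargs": {
  "targets": [
    {"dx": 0, "dy": 0, "dz": 0, "wx": 0, "wy": 0, "wz": 0, "jaw": 0.0},
    {"dx": 0, "dy": 0, "dz": -0.2, "wx": 0, "wy": 0, "wz": 0, "jaw": 0.0},
    {"dx": 0, "dy": 0, "dz": -0.4, "wx": 0, "wy": 0, "wz": 0, "jaw": 0.0},
    {"dx": 0, "dy": 0, "dz": -0.6, "wx": 0, "wy": 0, "wz": 0, "jaw": 0.0},
    {"dx": 0, "dy": 0, "dz": -0.8, "wx": 0, "wy": 0, "wz": 0, "jaw": 0.0}
  ]
}}

```text
time: 4.9
tool_pos: [0.5601, -0.3074, 0.2069]
tcp_rot: [-1.948, -2.461, -0.0]
wrist_force: [0.2, -0.4, -1.0]
width: 0.121
```

>>> {"fn": "apply_moves", "kwargs": {
  "targets": [
    {"dx": 0, "dy": 0, "dz": -0.8, "wx": 0, "wy": 0, "wz": 0, "jaw": 0.0},
    {"dx": 0, "dy": 0, "dz": -0.8, "wx": 0, "wy": 0, "wz": 0, "jaw": 0.0},
    {"dx": 0, "dy": 0, "dz": -0.8, "wx": 0, "wy": 0, "wz": 0, "jaw": 0.0},
    {"dx": 0, "dy": 0, "dz": -0.8, "wx": 0, "wy": 0, "wz": 0, "jaw": 0.0},
    {"dx": 0, "dy": 0, "dz": -0.5, "wx": 0, "wy": 0, "wz": 0, "jaw": 0.0}
  ]
}}

```text
time: 5.4
tool_pos: [0.5615, -0.3082, 0.3214]
tcp_rot: [1.947, 2.461, 0.001]
wrist_force: [0.8, 0.8, -1.1]
width: 0.124
```

```bash
python3 - <<'E'
from h import *
go([.532,.161,.315])
c=snap('side','s5')
E
```

```text
t 5.4 p [ 0.5615 -0.3082  0.3214] F [ 0.82  0.8  -1.08] w 0.124 yawx 103.31 z [ 0.0031 -0.0013 -1.    ] q [-0.54  0.16  1.57  0.    1.41 -0.77]
units [15.45  2.64  0.19]
```

View pics/s5.png

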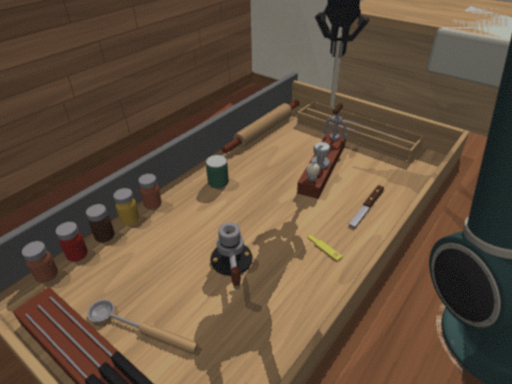

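>>> {"fn": "apply_moves", "kwargs": {
  "targets": [
    {"dx": 0.3, "dy": 0.05, "dz": 0, "wx": 0, "wy": 0, "wz": 0, "jaw": 0.0},
    {"dx": 0.7, "dy": 0.12, "dz": 0, "wx": 0, "wy": 0, "wz": 0, "jaw": 0.0},
    {"dx": 0.95, "dy": 0.16, "dz": 0, "wx": 0, "wy": 0, "wz": 0, "jaw": 0.0},
    {"dx": 0.95, "dy": 0.16, "dz": 0, "wx": 0, "wy": 0, "wz": 0, "jaw": 0.0},
    {"dx": 0.95, "dy": 0.16, "dz": 0, "wx": 0, "wy": 0, "wz": 0, "jaw": 0.0}
  ]
}}

```text
time: 5.95
tool_pos: [0.5517, -0.1881, 0.3159]
tcp_rot: [-1.946, -2.461, 0.001]
wrist_force: [0.8, -0.3, -1.0]
width: 0.126
```

>>> {"fn": "apply_moves", "kwargs": {
  "targets": [
    {"dx": 0.95, "dy": 0.16, "dz": 0, "wx": 0, "wy": 0, "wz": 0, "jaw": 0.0},
    {"dx": 0.95, "dy": 0.16, "dz": 0, "wx": 0, "wy": 0, "wz": 0, "jaw": 0.0},
    {"dx": 0.95, "dy": 0.16, "dz": 0, "wx": 0, "wy": 0, "wz": 0, "jaw": 0.0},
    {"dx": 0.95, "dy": 0.16, "dz": 0, "wx": 0, "wy": 0, "wz": 0, "jaw": 0.0},
    {"dx": 0.95, "dy": 0.16, "dz": 0, "wx": 0, "wy": 0, "wz": 0, "jaw": 0.0}
  ]
}}

```text
time: 6.45
tool_pos: [0.5418, -0.0441, 0.316]
tcp_rot: [-1.946, -2.462, 0.002]
wrist_force: [-0.7, -0.4, -1.2]
width: 0.129
```

>>> {"fn": "apply_moves", "kwargs": {
  "targets": [
    {"dx": 0.95, "dy": 0.16, "dz": 0, "wx": 0, "wy": 0, "wz": 0, "jaw": 0.0},
    {"dx": 0.95, "dy": 0.16, "dz": 0, "wx": 0, "wy": 0, "wz": 0, "jaw": 0.0},
    {"dx": 0.95, "dy": 0.16, "dz": 0, "wx": 0, "wy": 0, "wz": 0, "jaw": 0.0},
    {"dx": 0.7, "dy": 0.12, "dz": 0, "wx": 0, "wy": 0, "wz": 0, "jaw": 0.0},
    {"dx": 0.3, "dy": 0.05, "dz": 0, "wx": 0, "wy": 0, "wz": 0, "jaw": 0.0}
  ]
}}

```text
time: 6.95
tool_pos: [0.534, 0.0728, 0.3162]
tcp_rot: [-1.943, -2.464, 0.003]
wrist_force: [0.4, -0.7, -0.9]
width: 0.124
```

```bash
python3 - <<'E'
from h import *
go([.532,.161,.315])
E
```

```text
t 6.95 p [0.534  0.0728 0.3162] F [ 0.4  -0.74 -0.87] w 0.124 yawx 103.47 z [-3.7e-03  8.0e-04 -1.0e+00] q [ 0.09 -0.03  1.78  0.    1.4  -0.15]
units [2.88 0.62 0.04]
```

```bash
python3 - <<'E'
from h import *
c=snap('wrist','w6');d=snap('side','s6');e=snap('top','t6')
E
```

```text
(no output)
```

View pics/w6.png

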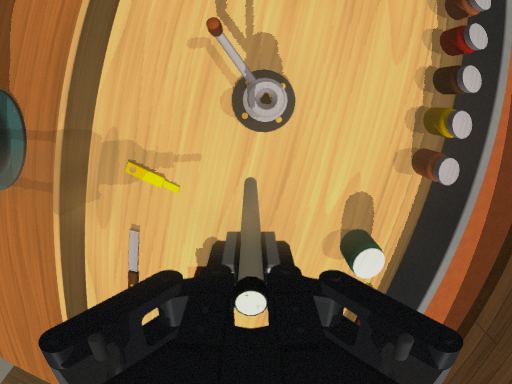

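View pics/s6.png

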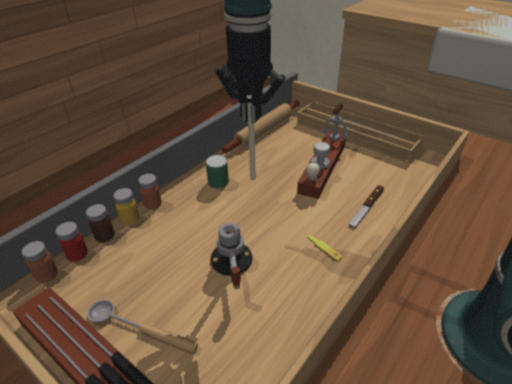

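```bash
cat >> h.py <<'E'
def wcloud(f):
    d=np.load('pics/'+f+'.npz');M=R.from_rotvec(d['tr']).as_matrix();T=d['T_tool_cam']
    z=d['range_z'];v,u=np.indices(z.shape);a=u-d['cx'];b=v-d['cy'];r=np.hypot(a,b)+1e-9;th=r/d['fx']
    ray=np.stack([a/r*np.tan(th),b/r*np.tan(th),np.ones_like(r)],-1)
    k=ray*z[...,None]
    W=(k@T[:3,:3].T+T[:3,3])@M.T+d['tp'];W[z==0]=np.nan
    o=M@T[:3,3]+d['tp']; D=ray@T[:3,:3].T@M.T
    return d,W,o,D
def fitline(r,c0):
    # vertical-ish cylinder r=6mm: x=a+b*(z-z0)
    from scipy.optimize import least_squares
    z0=r[:,2].mean()
    o=least_squares(lambda p:np.hypot(r[:,0]-p[0]-p[1]*(r[:,2]-z0),r[:,1]-p[2]-p[3]*(r[:,2]-z0))-.006,[c0[0],0,c0[1],0],loss='soft_l1',f_scale=.001)
    return o.x,z0
E
python3 - <<'E'
from h import *
d,W,o,D=wcloud('w6')
def at(u,v,z): 
    k=D[v,u];return (o+k*(z-o[2])/k[2]).round(4)
print('mouth ray',at(266,99,.095),'knob',at(214,25,.102))
a=cv2.imread('pics/w6.png');cv2.imwrite('pics/w6z.png',cv2.resize(a[60:200,200:340],None,fx=4,fy=4,interpolation=cv2.INTER_CUBIC))
for nm,X in(('w',W.reshape(-1,3)),('s',cloud(np.load('pics/s6.npz')).reshape(-1,3)),('t',cloud(np.load('pics/t6.npz')).reshape(-1,3))):
    m=(np.hypot(X[:,0]-.532,X[:,1]-.161)<.035)&(X[:,2]>.09)&(X[:,2]<.1);S=X[m]
    print(nm,'nose',((S.min(0)+S.max(0))/2).round(4),S.mean(0).round(4),m.sum())
    k=(np.hypot(X[:,0]-.534,X[:,1]-.073)<.02)&(X[:,2]>.165)&(X[:,2]<.3);r=X[k]
    if len(r)>8:
        p,z0=fitline(r,(.534,.073));print(nm,'rod n',len(r),'zmin',r[:,2].min(),'at z .17:',p[0]+p[1]*(.17-z0),p[2]+p[3]*(.17-z0),'at .315',p[0]+p[1]*(.315-z0),p[2]+p[3]*(.315-z0))
E
```

```text
mouth ray [0.5322 0.1576 0.095 ] knob [0.4506 0.2327 0.102 ]
w nose [0.5323 0.1586 0.093 ] [0.5319 0.1585 0.0933] 889
w rod n 771 zmin 0.17717609769846185 at z .17: 0.5333929512973014 0.07243907019825298 at .315 0.5343110501323626 0.07229924132602782
s nose [0.5325 0.1615 0.0947] [0.5314 0.1624 0.0952] 258
s rod n 286 zmin 0.1802666137298614 at z .17: 0.5354430560288401 0.07440431950682792 at .315 0.5357581774023743 0.07389237281721191
t nose [0.515  0.1625 0.0944] [0.5159 0.1631 0.0945] 39
```

View pics/w6z.png

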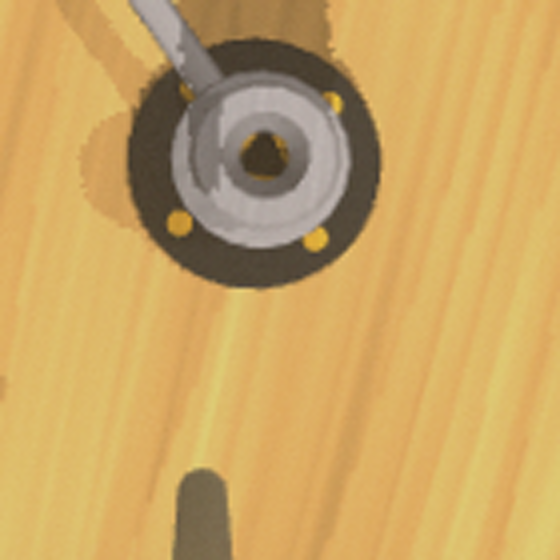

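>>> {"fn": "apply_moves", "kwargs": {
  "targets": [
    {"dx": 0.7, "dy": 0.15, "dz": 0, "wx": 0, "wy": 0, "wz": 0, "jaw": 0.0},
    {"dx": 0.9, "dy": 0.2, "dz": 0, "wx": 0, "wy": 0, "wz": 0, "jaw": 0.0},
    {"dx": 0.8, "dy": 0.17, "dz": 0, "wx": 0, "wy": 0, "wz": 0, "jaw": 0.0},
    {"dx": 0.42, "dy": 0.09, "dz": 0, "wx": 0, "wy": 0, "wz": 0, "jaw": 0.0},
    {"dx": 0, "dy": 0, "dz": 0.5, "wx": 0, "wy": 0, "wz": 0, "jaw": 0.0}
  ]
}}

```text
time: 7.6
tool_pos: [0.5359, 0.1571, 0.305]
tcp_rot: [1.946, 2.463, 0.005]
wrist_force: [-0.4, -0.8, -0.9]
width: 0.127
```

>>> {"fn": "apply_moves", "kwargs": {
  "targets": [
    {"dx": 0, "dy": 0, "dz": 0.6, "wx": 0, "wy": 0, "wz": 0, "jaw": 0.0},
    {"dx": 0, "dy": 0, "dz": 0.6, "wx": 0, "wy": 0, "wz": 0, "jaw": 0.0},
    {"dx": 0, "dy": 0, "dz": 0.4, "wx": 0, "wy": 0, "wz": 0, "jaw": 0.0},
    {"dx": 0, "dy": 0, "dz": 0.25, "wx": 0, "wy": 0, "wz": 0, "jaw": 0.0},
    {"dx": 0, "dy": 0, "dz": 0, "wx": 0, "wy": 0, "wz": 0, "jaw": 0.0}
  ]
}}

```text
time: 8.1
tool_pos: [0.5337, 0.1554, 0.246]
tcp_rot: [-1.949, -2.462, 0.004]
wrist_force: [0.2, 0.1, -1.3]
width: 0.124
```

```bash
python3 - <<'E'
from h import *
st()
c=snap('wrist','w7');d=snap('side','s7');e=snap('top','t7')
a=cv2.imread('pics/w7.png');b=cv2.imread('pics/s7.png')
A=cv2.resize(a[120:320,170:330],None,fx=2.5,fy=2.5);B=cv2.resize(b[130:290,170:290],None,fx=3.125,fy=3.125)
cv2.imwrite('pics/z7.png',np.hstack([A,B]))
d,W,o,D=wcloud('w7')
for nm,X in(('w',W.reshape(-1,3)),('s',cloud(np.load('pics/s7.npz')).reshape(-1,3))):
    m=(np.hypot(X[:,0]-.532,X[:,1]-.161)<.035)&(X[:,2]>.088)&(X[:,2]<.099);S=X[m]
    print(nm,'nose',((S.min(0)+S.max(0))/2).round(4),S.mean(0).round(4),m.sum())
    k=(np.hypot(X[:,0]-.534,X[:,1]-.16)<.02)&(X[:,2]>.107)&(X[:,2]<.22);r=X[k]
    if len(r)>8:
        p,z0=fitline(r,(.534,.16));print(nm,'rod n',len(r),'zmin',r[:,2].min(),'at z .1:',p[0]+p[1]*(.1-z0),p[2]+p[3]*(.1-z0),'at .24',p[0]+p[1]*(.24-z0),p[2]+p[3]*(.24-z0))
E
```

```text
t 8.1 p [0.5337 0.1554 0.246 ] F [ 0.25  0.07 -1.33] w 0.124 yawx 103.25 z [-0.0028 -0.001  -1.    ] q [ 0.24  0.03  1.84 -0.    1.27  0.01]
w nose [0.5319 0.1591 0.0921] [0.5312 0.1621 0.0931] 1160
w rod n 651 zmin 0.10710576861436727 at z .1: 0.5332118227100424 0.1547854972775895 at .24 0.5340282288860944 0.1549817070187655
s nose [0.532  0.1618 0.0935] [0.5304 0.1642 0.0948] 267
s rod n 246 zmin 0.10976768014968352 at z .1: 0.5357068553106067 0.1570919429968756 at .24 0.5356872824868403 0.15662368155254547
```

View pics/z7.png

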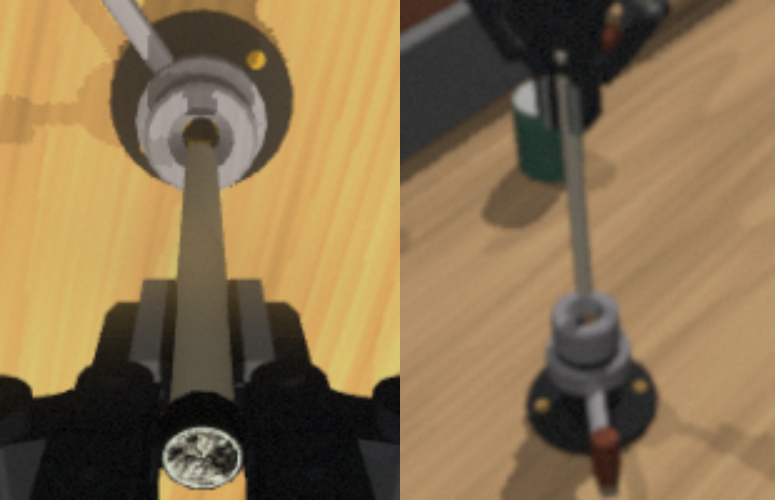

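>>> {"fn": "apply_moves", "kwargs": {
  "targets": [
    {"dx": 0.16, "dy": -0.05, "dz": 0, "wx": 0, "wy": 0, "wz": 0, "jaw": 0.0},
    {"dx": 0, "dy": 0, "dz": 0.25, "wx": 0, "wy": 0, "wz": 0, "jaw": 0.0},
    {"dx": 0, "dy": 0, "dz": 0.2, "wx": 0, "wy": 0, "wz": 0, "jaw": 0.0},
    {"dx": 0, "dy": 0, "dz": 0, "wx": 0, "wy": 0, "wz": 0, "jaw": 0.0}
  ]
}}

```text
time: 8.65
tool_pos: [0.531, 0.1606, 0.2328]
tcp_rot: [-1.948, -2.463, 0.003]
wrist_force: [-1.0, 1.1, -1.6]
width: 0.124
```

```bash
python3 - <<'E'
from h import *
st()
c=snap('wrist','w8');d=snap('side','s8')
a=cv2.imread('pics/w8.png');b=cv2.imread('pics/s8.png')
A=cv2.resize(a[120:320,170:330],None,fx=2.5,fy=2.5);B=cv2.resize(b[130:290,170:290],None,fx=3.125,fy=3.125)
cv2.imwrite('pics/z8.png',np.hstack([A,B]))
st()
E
```

```text
t 8.65 p [0.531  0.1606 0.2328] F [-1.04  1.07 -1.56] w 0.124 yawx 103.32 z [-2.3e-03 -6.0e-04 -1.0e+00] q [ 0.25  0.04  1.86 -0.    1.25  0.02]
t 8.75 p [0.5316 0.1607 0.2337] F [-0.67 -0.09 -1.4 ] w 0.121 yawx 103.31 z [-9.e-04 -3.e-04 -1.e+00] q [ 0.25  0.04  1.86 -0.    1.25  0.02]
```

View pics/z8.png

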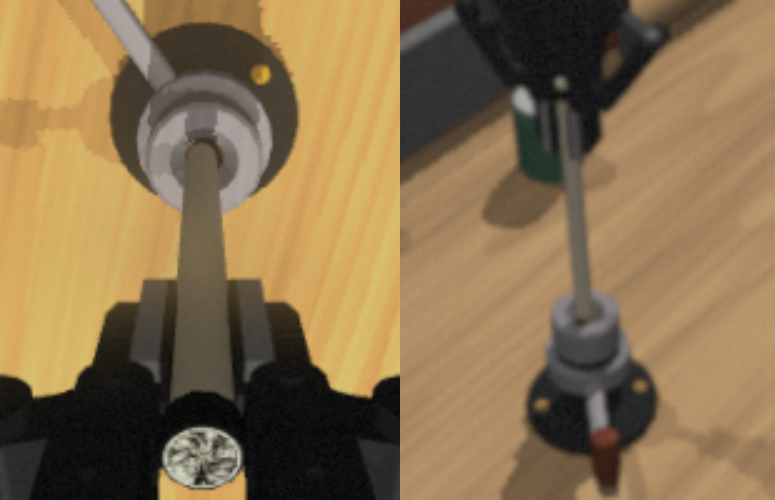

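>>> {"fn": "apply_moves", "kwargs": {
  "targets": [
    {"dx": 0, "dy": 0, "dz": 0.1, "wx": 0, "wy": 0, "wz": 0, "jaw": 0.0},
    {"dx": 0, "dy": 0, "dz": 0.1, "wx": 0, "wy": 0, "wz": 0, "jaw": 0.0},
    {"dx": 0, "dy": 0, "dz": 0.1, "wx": 0, "wy": 0, "wz": 0, "jaw": 0.0}
  ],
  "newtons": 70
}}

```text
time: 9.05
tool_pos: [0.532, 0.1607, 0.2251]
tcp_rot: [1.949, 2.464, 0.0]
wrist_force: [0.5, -0.4, -0.5]
width: 0.125
```

>>> {"fn": "apply_moves", "kwargs": {
  "targets": [
    {"dx": 0, "dy": 0, "dz": 0.1, "wx": 0, "wy": 0, "wz": 0, "jaw": 0.0},
    {"dx": 0, "dy": 0, "dz": 0.1, "wx": 0, "wy": 0, "wz": 0, "jaw": 0.0},
    {"dx": 0, "dy": 0, "dz": 0.1, "wx": 0, "wy": 0, "wz": 0, "jaw": 0.0}
  ]
}}

```text
time: 9.35
tool_pos: [0.5319, 0.1607, 0.216]
tcp_rot: [-1.949, -2.464, 0.0]
wrist_force: [-0.4, 0.0, 0.6]
width: 0.121
```

>>> {"fn": "apply_moves", "kwargs": {
  "targets": [
    {"dx": 0, "dy": 0, "dz": 0.1, "wx": 0, "wy": 0, "wz": 0, "jaw": 0.0},
    {"dx": 0, "dy": 0, "dz": 0.1, "wx": 0, "wy": 0, "wz": 0, "jaw": 0.0}
  ]
}}

```text
time: 9.55
tool_pos: [0.5321, 0.1603, 0.2104]
tcp_rot: [1.948, 2.463, -0.001]
wrist_force: [0.4, -1.9, 0.8]
width: 0.119
```

>>> {"fn": "apply_moves", "kwargs": {
  "targets": [
    {"dx": 0, "dy": 0, "dz": 0.1, "wx": 0, "wy": 0, "wz": 0, "jaw": 0.0}
  ]
}}

```text
time: 9.65
tool_pos: [0.5321, 0.1603, 0.2072]
tcp_rot: [1.949, 2.463, -0.001]
wrist_force: [0.2, -2.0, 1.6]
width: 0.122
```

>>> {"fn": "apply_moves", "kwargs": {
  "targets": [
    {"dx": 0, "dy": 0, "dz": 0.05, "wx": 0, "wy": 0, "wz": 0, "jaw": 0.0}
  ]
}}

```text
time: 9.75
tool_pos: [0.532, 0.1603, 0.2055]
tcp_rot: [1.949, 2.463, -0.001]
wrist_force: [0.4, -2.1, 0.5]
width: 0.121
```

```bash
python3 - <<'E'
from h import *
for i in range(3): st(); c=snap('wrist','w9')
c=snap('side','s9')
for f in('s8','s9'):
    d=np.load(f'pics/{f}.npz');X=cloud(d).reshape(-1,3)
    k=(np.hypot(X[:,0]-.534,X[:,1]-.16)<.012)&(X[:,2]>.2); 
    print(f,d['tp'],len(X[k]),[(round(z,3),((abs(X[k][:,2]-z)<.0025).sum())) for z in np.arange(.2,.3,.005)])
b=cv2.imread('pics/s8.png');a=cv2.imread('pics/s9.png')
A=cv2.resize(a[130:290,170:290],None,fx=3.125,fy=3.125);B=cv2.resize(b[130:290,170:290],None,fx=3.125,fy=3.125)
cv2.imwrite('pics/z9.png',np.hstack([A,B]))
a=cv2.imread('pics/w8.png');b=cv2.imread('pics/w9.png')
A=cv2.resize(a[120:320,170:330],None,fx=2.5,fy=2.5);B=cv2.resize(b[120:320,170:330],None,fx=2.5,fy=2.5)
cv2.imwrite('pics/z9w.png',np.hstack([A,B]))
E
```

```text
t 9.75 p [0.532  0.1603 0.2055] F [ 0.41 -2.06  0.49] w 0.121 yawx 103.3 z [ 1.e-04 -7.e-04 -1.e+00] q [ 0.25  0.06  1.89 -0.    1.19  0.02]
t 9.8 p [0.532  0.1604 0.2053] F [ 0.58 -2.36  0.06] w 0.12 yawx 103.3 z [-0.e+00 -7.e-04 -1.e+00] q [ 0.25  0.06  1.89 -0.    1.19  0.02]
t 9.85 p [0.5319 0.1604 0.2053] F [ 1.06 -2.49 -0.81] w 0.123 yawx 103.3 z [-1.e-04 -6.e-04 -1.e+00] q [ 0.25  0.06  1.89 -0.    1.19  0.02]
s8 [0.53127825 0.16065347 0.23324864] 250 [(np.float64(0.2), np.int64(6)), (np.float64(0.205), np.int64(16)), (np.float64(0.21), np.int64(11)), (np.float64(0.215), np.int64(12)), (np.float64(0.22), np.int64(13)), (np.float64(0.225), np.int64(13)), (np.float64(0.23), np.int64(7)), (np.float64(0.235), np.int64(12)), (np.float64(0.24), np.int64(9)), (np.float64(0.245), np.int64(9)), (np.float64(0.25), np.int64(11)), (np.float64(0.255), np.int64(7)), (np.float64(0.26), np.int64(11)), (np.float64(0.265), np.int64(11)), (np.float64(0.27), np.int64(13)), (np.float64(0.275), np.int64(12)), (np.float64(0.28), np.int64(14)), (np.float64(0.285), np.int64(29)), (np.float64(0.29), np.int64(6)), (np.float64(0.295), np.int64(4))]
s9 [0.53193565 0.16043398 0.20530299] 169 [(np.float64(0.2), np.int64(4)), (np.float64(0.205), np.int64(5)), (np.float64(0.21), np.int64(8)), (np.float64(0.215), np.int64(8)), (np.float64(0.22), np.int64(10)), (np.float64(0.225), np.int64(10)), (np.float64(0.23), np.int64(9)), (np.float64(0.235), np.int64(10)), (np.float64(0.24), np.int64(9)), (np.float64(0.245), np.int64(13)), (np.float64(0.25), np.int64(12)), (np.float64(0.255), np.int64(30)), (np.float64(0.26), np.int64(6)), (np.float64(0.265), np.int64(3)), (np.float64(0.27), np.int64(7)), (np.float64(0.275), np.int64(4)), (np.float64(0.28), np.int64(2)), (np.float64(0.285), np.int64(4)), (np.float64(0.29), np.int64(2)), (np.float64(0.295), np.int64(2))]
```

View pics/z9.png

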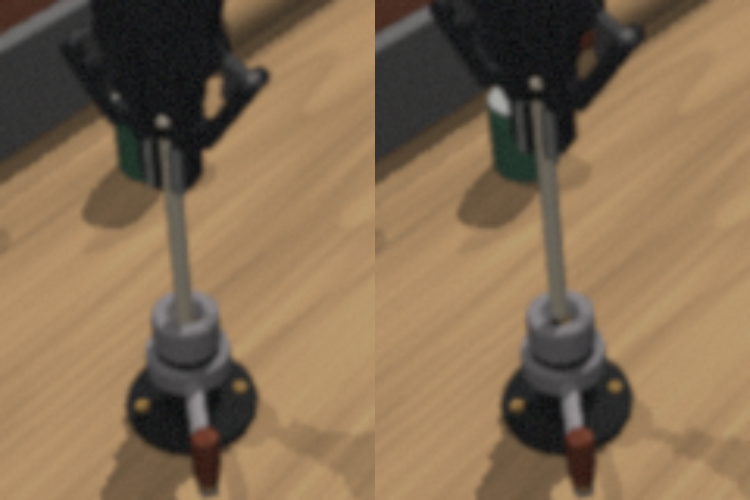

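View pics/z9w.png

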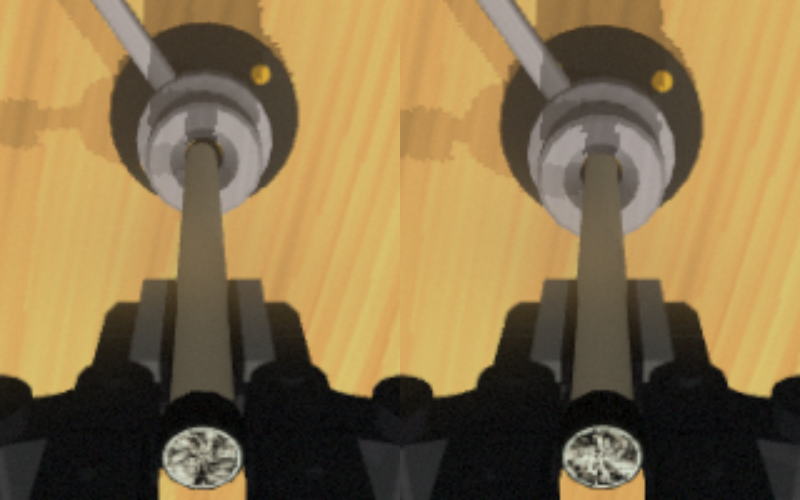

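>>> {"fn": "apply_moves", "kwargs": {
  "targets": [
    {"dx": -0.02, "dy": 0, "dz": 0.05, "wx": 0, "wy": 0, "wz": 0, "jaw": 0.0}
  ]
}}

```text
time: 10.05
tool_pos: [0.5321, 0.1601, 0.2045]
tcp_rot: [-1.949, -2.464, 0.0]
wrist_force: [-1.0, -1.3, 0.5]
width: 0.126
```

>>> {"fn": "apply_moves", "kwargs": {
  "targets": [
    {"dx": 0, "dy": 0, "dz": 0.05, "wx": 0, "wy": 0, "wz": 0, "jaw": 0.0}
  ]
}}

```text
time: 10.15
tool_pos: [0.5321, 0.1601, 0.2029]
tcp_rot: [-1.949, -2.464, -0.0]
wrist_force: [0.3, -2.1, 2.1]
width: 0.124
```

>>> {"fn": "apply_moves", "kwargs": {
  "targets": [
    {"dx": 0, "dy": 0, "dz": 0.05, "wx": 0, "wy": 0, "wz": 0, "jaw": 0.0}
  ]
}}

```text
time: 10.25
tool_pos: [0.532, 0.1601, 0.2013]
tcp_rot: [-1.949, -2.464, 0.0]
wrist_force: [-0.0, -1.4, 2.0]
width: 0.124
```

>>> {"fn": "apply_moves", "kwargs": {
  "targets": [
    {"dx": 0, "dy": 0, "dz": 0.04, "wx": 0, "wy": 0, "wz": 0, "jaw": 0.0}
  ]
}}

```text
time: 10.35
tool_pos: [0.5321, 0.1602, 0.2001]
tcp_rot: [-1.949, -2.464, -0.0]
wrist_force: [-0.3, -1.6, 1.4]
width: 0.119
```

>>> {"fn": "apply_moves", "kwargs": {
  "targets": [
    {"dx": 0, "dy": 0, "dz": 0.05, "wx": 0, "wy": 0, "wz": 0, "jaw": 0.0}
  ]
}}

```text
time: 10.45
tool_pos: [0.5321, 0.1601, 0.1986]
tcp_rot: [-1.949, -2.464, 0.0]
wrist_force: [-0.6, -2.2, 1.0]
width: 0.117
```

>>> {"fn": "apply_moves", "kwargs": {
  "targets": [
    {"dx": 0, "dy": 0, "dz": 0.05, "wx": 0, "wy": 0, "wz": 0, "jaw": 0.0}
  ]
}}

```text
time: 10.55
tool_pos: [0.5321, 0.1601, 0.197]
tcp_rot: [-1.949, -2.464, -0.0]
wrist_force: [-0.2, -1.4, 1.0]
width: 0.122
```

>>> {"fn": "apply_moves", "kwargs": {
  "targets": [
    {"dx": 0, "dy": 0, "dz": 0.05, "wx": 0, "wy": 0, "wz": 0, "jaw": 0.0}
  ]
}}

```text
time: 10.65
tool_pos: [0.532, 0.1601, 0.1955]
tcp_rot: [-1.949, -2.464, 0.0]
wrist_force: [-0.5, -1.6, 0.6]
width: 0.122
```

>>> {"fn": "apply_moves", "kwargs": {
  "targets": [
    {"dx": 0, "dy": 0, "dz": 0.05, "wx": 0, "wy": 0, "wz": 0, "jaw": 0.0}
  ]
}}

```text
time: 10.75
tool_pos: [0.5321, 0.1601, 0.194]
tcp_rot: [-1.949, -2.464, 0.0]
wrist_force: [0.2, -2.0, 1.4]
width: 0.122
```

>>> {"fn": "apply_moves", "kwargs": {
  "targets": [
    {"dx": 0, "dy": 0, "dz": 0.05, "wx": 0, "wy": 0, "wz": 0, "jaw": 0.0}
  ]
}}

```text
time: 10.85
tool_pos: [0.5321, 0.1601, 0.1924]
tcp_rot: [-1.949, -2.464, 0.0]
wrist_force: [-0.3, -2.0, 2.4]
width: 0.118
```

>>> {"fn": "apply_moves", "kwargs": {
  "targets": [
    {"dx": 0, "dy": 0, "dz": 0.05, "wx": 0, "wy": 0, "wz": 0, "jaw": 0.0}
  ]
}}

```text
time: 10.95
tool_pos: [0.5321, 0.1601, 0.191]
tcp_rot: [-1.949, -2.464, 0.0]
wrist_force: [-0.7, -1.7, 2.1]
width: 0.12
```

>>> {"fn": "apply_moves", "kwargs": {
  "targets": [
    {"dx": 0, "dy": 0, "dz": 0.05, "wx": 0, "wy": 0, "wz": 0, "jaw": 0.0}
  ]
}}

```text
time: 11.05
tool_pos: [0.5321, 0.1601, 0.1895]
tcp_rot: [1.949, 2.464, -0.0]
wrist_force: [-0.3, -2.6, 1.9]
width: 0.12
```

>>> {"fn": "apply_moves", "kwargs": {
  "targets": [
    {"dx": 0, "dy": 0, "dz": 0.05, "wx": 0, "wy": 0, "wz": 0, "jaw": 0.0}
  ]
}}

```text
time: 11.15
tool_pos: [0.5321, 0.1601, 0.188]
tcp_rot: [-1.949, -2.464, 0.0]
wrist_force: [0.3, -2.4, 2.9]
width: 0.12
```

>>> {"fn": "apply_moves", "kwargs": {
  "targets": [
    {"dx": 0, "dy": 0, "dz": 0.04, "wx": 0, "wy": 0, "wz": 0, "jaw": 0.0}
  ]
}}

```text
time: 11.25
tool_pos: [0.5322, 0.1601, 0.1871]
tcp_rot: [1.949, 2.464, 0.0]
wrist_force: [-1.4, -2.3, 4.5]
width: 0.118
```

>>> {"fn": "apply_moves", "kwargs": {
  "targets": [
    {"dx": 0, "dy": 0, "dz": 0.04, "wx": 0, "wy": 0, "wz": 0, "jaw": 0.0}
  ]
}}

```text
time: 11.35
tool_pos: [0.5323, 0.1602, 0.1863]
tcp_rot: [1.949, 2.464, 0.001]
wrist_force: [-0.9, -2.8, 6.6]
width: 0.123
```

>>> {"fn": "apply_moves", "kwargs": {
  "targets": [
    {"dx": 0, "dy": 0, "dz": 0.02, "wx": 0, "wy": 0, "wz": 0, "jaw": 0.0}
  ]
}}

```text
time: 11.45
tool_pos: [0.5324, 0.1602, 0.186]
tcp_rot: [1.949, 2.463, 0.001]
wrist_force: [-1.6, -2.8, 6.9]
width: 0.122
```

```bash
python3 - <<'E'
from h import *
for i in range(4): st(); c=cams.read_camera('wrist')
E
```

```text
t 11.45 p [0.5324 0.1602 0.186 ] F [-1.64 -2.75  6.95] w 0.122 yawx 103.3 z [ 7.e-04  2.e-04 -1.e+00] q [ 0.25  0.07  1.91 -0.    1.16  0.02]
t 11.5 p [0.5323 0.1602 0.186 ] F [-2.11 -1.84  7.11] w 0.12 yawx 103.3 z [ 6.e-04  1.e-04 -1.e+00] q [ 0.25  0.07  1.91 -0.    1.16  0.02]
t 11.55 p [0.5323 0.1602 0.186 ] F [-1.42 -1.91  5.97] w 0.124 yawx 103.3 z [ 7.e-04  2.e-04 -1.e+00] q [ 0.25  0.07  1.91 -0.    1.16  0.02]
t 11.6 p [0.5324 0.1602 0.186 ] F [-1.98 -3.13  6.03] w 0.123 yawx 103.3 z [ 7.e-04  2.e-04 -1.e+00] q [ 0.25  0.07  1.91 -0.    1.16  0.02]
```

>>> {"fn": "apply_moves", "kwargs": {
  "targets": [
    {"dx": 0, "dy": 0, "dz": 0.025, "wx": 0, "wy": 0, "wz": 0, "jaw": 0.0}
  ]
}}

```text
time: 11.75
tool_pos: [0.5324, 0.1602, 0.1856]
tcp_rot: [1.949, 2.463, 0.001]
wrist_force: [-3.2, -2.6, 8.9]
width: 0.119
```

```bash
python3 - <<'E'
from h import *
for i in range(4): st(); c=cams.read_camera('wrist')
c=snap('wrist','w10');c=snap('side','s10')
E
```

```text
t 11.75 p [0.5324 0.1602 0.1856] F [-3.2  -2.62  8.88] w 0.119 yawx 103.3 z [ 9.e-04  2.e-04 -1.e+00] q [0.25 0.07 1.91 0.   1.16 0.02]
t 11.8 p [0.5324 0.1602 0.1856] F [-1.82 -2.61  7.69] w 0.12 yawx 103.3 z [ 9.e-04  2.e-04 -1.e+00] q [0.25 0.07 1.91 0.   1.16 0.02]
t 11.85 p [0.5324 0.1602 0.1856] F [-2.03 -3.24  7.28] w 0.122 yawx 103.3 z [ 9.e-04  2.e-04 -1.e+00] q [ 0.25  0.07  1.91 -0.    1.16  0.02]
t 11.9 p [0.5324 0.1602 0.1856] F [-2.43 -2.37  7.22] w 0.126 yawx 103.3 z [ 9.e-04  2.e-04 -1.e+00] q [ 0.25  0.07  1.91 -0.    1.16  0.02]
```

View pics/w10.png

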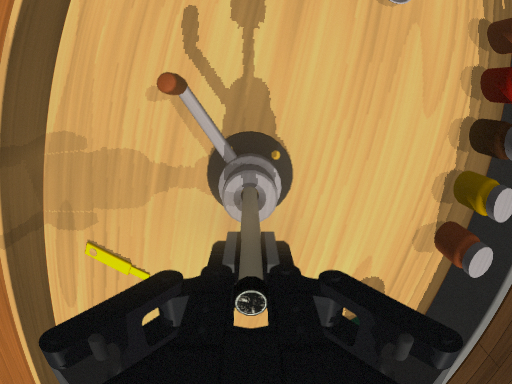

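>>> {"fn": "apply_moves", "kwargs": {
  "targets": [
    {"dx": 0, "dy": 0, "dz": 0, "wx": 0, "wy": 0, "wz": 0, "jaw": 0.5},
    {"dx": 0, "dy": 0, "dz": 0, "wx": 0, "wy": 0, "wz": 0, "jaw": 0.8},
    {"dx": 0, "dy": 0, "dz": 0, "wx": 0, "wy": 0, "wz": 0, "jaw": 0.8},
    {"dx": 0, "dy": 0, "dz": 0, "wx": 0, "wy": 0, "wz": 0, "jaw": 0.8}
  ],
  "newtons": 40
}}

```text
time: 12.45
tool_pos: [0.5319, 0.1604, 0.1839]
tcp_rot: [-1.949, -2.463, 0.0]
wrist_force: [-1.3, 0.1, -0.5]
width: 0.79
```

```bash
python3 - <<'E'
from h import *
st(); c=snap('wrist','w11');c=snap('side','s11');st()
for f in('s10','s11'):
    X=cloud(np.load(f'pics/{f}.npz')).reshape(-1,3)
    k=(np.hypot(X[:,0]-.534,X[:,1]-.16)<.012)&(X[:,2]>.23);z=X[k][:,2]
    print(f,[(round(a,4),int((abs(z-a)<.0005).sum())) for a in np.arange(.231,.246,.001)])
E
```

```text
t 12.45 p [0.5319 0.1604 0.1839] F [-1.27  0.13 -0.45] w 0.79 yawx 103.3 z [-5.e-04  3.e-04 -1.e+00] q [0.25 0.07 1.91 0.   1.15 0.02]
t 12.55 p [0.532  0.1602 0.1841] F [-0.69  1.04 -0.11] w 0.802 yawx 103.3 z [-3.e-04  1.e-04 -1.e+00] q [0.25 0.07 1.91 0.   1.15 0.02]
s10 [(np.float64(0.231), 1), (np.float64(0.232), 1), (np.float64(0.233), 3), (np.float64(0.234), 4), (np.float64(0.235), 3), (np.float64(0.236), 8), (np.float64(0.237), 9), (np.float64(0.238), 2), (np.float64(0.239), 0), (np.float64(0.24), 0), (np.float64(0.241), 0), (np.float64(0.242), 0), (np.float64(0.243), 1), (np.float64(0.244), 1), (np.float64(0.245), 1)]
s11 [(np.float64(0.231), 5), (np.float64(0.232), 2), (np.float64(0.233), 2), (np.float64(0.234), 2), (np.float64(0.235), 3), (np.float64(0.236), 4), (np.float64(0.237), 6), (np.float64(0.238), 14), (np.float64(0.239), 7), (np.float64(0.24), 0), (np.float64(0.241), 0), (np.float64(0.242), 0), (np.float64(0.243), 0), (np.float64(0.244), 0), (np.float64(0.245), 0)]
```

View pics/w11.png

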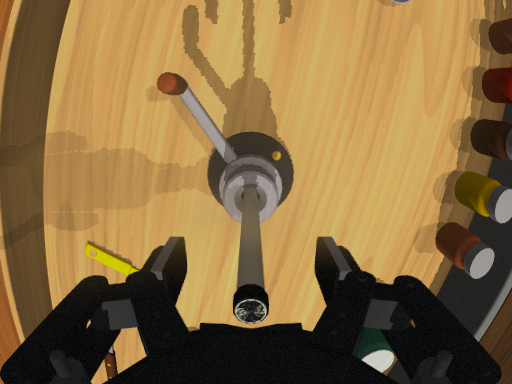

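Cap top rose about 1.5 mm on release, less than the roughly 2.4 mm pressed, so the rod still sits on the cushion. Next I'll rise and go over to the knob.

>>> {"fn": "apply_moves", "kwargs": {
  "targets": [
    {"dx": 0, "dy": 0, "dz": -0.3, "wx": 0, "wy": 0, "wz": 0, "jaw": 0.8},
    {"dx": 0, "dy": 0, "dz": -0.7, "wx": 0, "wy": 0, "wz": 0, "jaw": 0.8},
    {"dx": 0, "dy": 0, "dz": -0.8, "wx": 0, "wy": 0, "wz": 0, "jaw": 0.8},
    {"dx": 0, "dy": 0, "dz": -0.8, "wx": 0, "wy": 0, "wz": 0, "jaw": 0.8},
    {"dx": 0, "dy": 0, "dz": -0.5, "wx": 0, "wy": 0, "wz": 0, "jaw": 0.8}
  ]
}}

```text
time: 13.05
tool_pos: [0.5331, 0.1604, 0.2803]
tcp_rot: [1.948, 2.462, 0.005]
wrist_force: [0.3, 0.1, 1.1]
width: 0.802
```

>>> {"fn": "apply_moves", "kwargs": {
  "targets": [
    {"dx": 0.6, "dy": -0.4, "dz": 0, "wx": 0, "wy": 0, "wz": 0, "jaw": 0.5},
    {"dx": 0.7, "dy": -0.5, "dz": 0, "wx": 0, "wy": 0, "wz": 0, "jaw": 0.5},
    {"dx": 0.7, "dy": -0.5, "dz": 0, "wx": 0, "wy": 0, "wz": 0, "jaw": 0.5},
    {"dx": 0.7, "dy": -0.5, "dz": 0, "wx": 0, "wy": 0, "wz": 0, "jaw": 0.5},
    {"dx": 0.46, "dy": -0.26, "dz": 0, "wx": 0, "wy": 0, "wz": 0, "jaw": 0.5}
  ]
}}

```text
time: 13.55
tool_pos: [0.4459, 0.2383, 0.2775]
tcp_rot: [-1.948, -2.464, -0.0]
wrist_force: [1.0, 0.3, 0.1]
width: 0.499
```

>>> {"fn": "apply_moves", "kwargs": {
  "targets": [
    {"dx": 0, "dy": 0, "dz": 0, "wx": 0, "wy": 0, "wz": -1, "jaw": 0.5},
    {"dx": 0, "dy": 0, "dz": 0, "wx": 0, "wy": 0, "wz": -1, "jaw": 0.5},
    {"dx": 0, "dy": 0, "dz": 0, "wx": 0, "wy": 0, "wz": -1, "jaw": 0.5},
    {"dx": 0, "dy": 0, "dz": 0, "wx": 0, "wy": 0, "wz": -1, "jaw": 0.5},
    {"dx": 0, "dy": 0, "dz": 0, "wx": 0, "wy": 0, "wz": -1, "jaw": 0.5}
  ]
}}

```text
time: 14.05
tool_pos: [0.4474, 0.2375, 0.2774]
tcp_rot: [1.239, 2.887, -0.0]
wrist_force: [0.3, -0.8, 0.3]
width: 0.499
```

>>> {"fn": "apply_moves", "kwargs": {
  "targets": [
    {"dx": 0, "dy": 0, "dz": 0, "wx": 0, "wy": 0, "wz": -0.7, "jaw": 0.5},
    {"dx": 0, "dy": 0, "dz": 0, "wx": 0, "wy": 0, "wz": 0, "jaw": 0.5}
  ]
}}

```text
time: 14.25
tool_pos: [0.4474, 0.2375, 0.2774]
tcp_rot: [1.138, 2.928, -0.0]
wrist_force: [-0.1, -0.4, -0.2]
width: 0.5
```

```bash
python3 - <<'E'
from h import *
go([.4472,.2377,.14])
c=snap('wrist','w12');c=snap('side','s12')
d,W,o,D=wcloud('w12')
X=W.reshape(-1,3);m=(np.hypot(X[:,0]-.449,X[:,1]-.237)<.02)&(X[:,2]>.09)&(X[:,2]<.11);S=X[m];print('knob',((S.min(0)+S.max(0))/2).round(4),S.mean(0).round(4),np.ptp(S,axis=0).round(4),m.sum())
X=cloud(np.load('pics/s12.npz')).reshape(-1,3);m=(np.hypot(X[:,0]-.449,X[:,1]-.237)<.02)&(X[:,2]>.09)&(X[:,2]<.11);S=X[m]
if m.sum():print('knob s',((S.min(0)+S.max(0))/2).round(4),S.mean(0).round(4),m.sum())
m=(np.hypot(X[:,0]-.532,X[:,1]-.161)<.02)&(X[:,2]>.12)&(X[:,2]<.26);r=X[m];p,z0=fitline(r,(.532,.161));print('rod',p.round(4),z0,r[:,2].max(), (r[:,2]>.233).sum(), np.sort(r[:,2])[-12:].round(4))
E
```

```text
t 14.25 p [0.4474 0.2375 0.2774] F [-0.1  -0.4  -0.25] w 0.5 yawx 137.51 z [ 2.e-04 -1.e-04 -1.e+00] q [ 0.44 -0.09  1.9  -0.    1.33 -0.39]
units [ 0.01 -0.    4.58]
knob [0.4469 0.2371 0.0959] [0.4463 0.2375 0.0986] [0.017  0.0161 0.0109] 197
knob s [0.4475 0.2394 0.0974] [0.4463 0.2407 0.0994] 83
rod [ 5.337e-01 -2.000e-04  1.600e-01  5.700e-03] 0.1857876050196299 0.239319876793243 38 [0.2381 0.2382 0.2383 0.2384 0.2385 0.2385 0.2387 0.2387 0.2388 0.2388
 0.2392 0.2393]
```

View pics/w12.png

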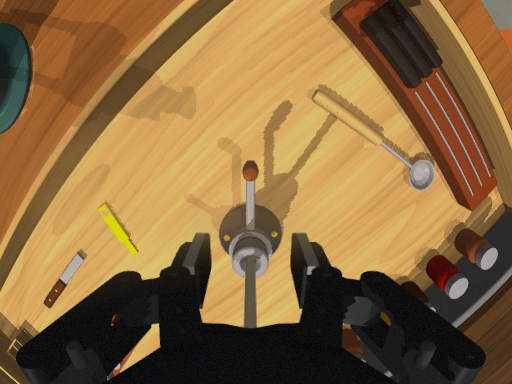

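View pics/s12.png

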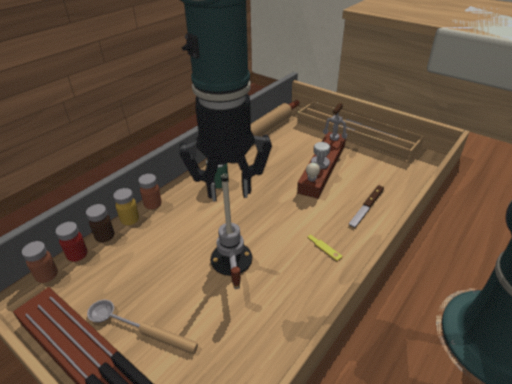

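>>> {"fn": "apply_moves", "kwargs": {
  "targets": [
    {"dx": 0, "dy": 0, "dz": 0.5, "wx": 0, "wy": 0, "wz": 0, "jaw": 0.5},
    {"dx": 0, "dy": 0, "dz": 1, "wx": 0, "wy": 0, "wz": 0, "jaw": 0.5},
    {"dx": 0, "dy": 0, "dz": 1, "wx": 0, "wy": 0, "wz": 0, "jaw": 0.5},
    {"dx": 0, "dy": 0, "dz": 1, "wx": 0, "wy": 0, "wz": 0, "jaw": 0.5},
    {"dx": 0, "dy": 0, "dz": 1, "wx": 0, "wy": 0, "wz": 0, "jaw": 0.5}
  ]
}}

```text
time: 14.85
tool_pos: [0.4466, 0.2372, 0.1401]
tcp_rot: [-1.14, -2.927, 0.001]
wrist_force: [0.5, 0.3, -0.5]
width: 0.503
```

>>> {"fn": "apply_moves", "kwargs": {
  "targets": [
    {"dx": 0, "dy": 0, "dz": 0.8, "wx": 0, "wy": 0, "wz": 0, "jaw": 0.5},
    {"dx": 0, "dy": 0, "dz": 0.7, "wx": 0, "wy": 0, "wz": 0, "jaw": 0.5},
    {"dx": 0, "dy": 0, "dz": 0.6, "wx": 0, "wy": 0, "wz": 0, "jaw": 0.5},
    {"dx": 0, "dy": 0, "dz": 0.35, "wx": 0, "wy": 0, "wz": 0, "jaw": 0.5},
    {"dx": 0, "dy": 0, "dz": 0, "wx": 0, "wy": 0, "wz": 0, "jaw": 0.5}
  ]
}}

```text
time: 15.35
tool_pos: [0.4453, 0.2366, 0.0665]
tcp_rot: [-1.138, -2.925, 0.005]
wrist_force: [1.1, -0.1, -0.1]
width: 0.499
```

```bash
python3 - <<'E'
from h import *
st();c=snap('wrist','w13')
# arc plan: per row 3deg cw (wz +0.5): chord in current tool frame
for st_ in (3,):
    a=np.radians(st_);print('dx',.115*(np.cos(a)-1)/.03,'tangential',.115*np.sin(a)/.03)
s,M=st();print('y axis',M[:,1].round(3))
E
```

```text
t 15.35 p [0.4453 0.2366 0.0665] F [ 1.1  -0.14 -0.11] w 0.499 yawx 137.47 z [-0.0041 -0.0019 -1.    ] q [ 0.44  0.11  2.11 -0.    0.92 -0.39]
dx -0.005253450107466973 tangential 0.20062116559795137
t 15.4 p [0.4464 0.2371 0.0678] F [0.01 1.14 0.73] w 0.498 yawx 137.48 z [-1.9e-03 -9.0e-04 -1.0e+00] q [ 0.44  0.11  2.11 -0.    0.92 -0.39]
y axis [ 0.676  0.737 -0.002]
```

View pics/w13.png

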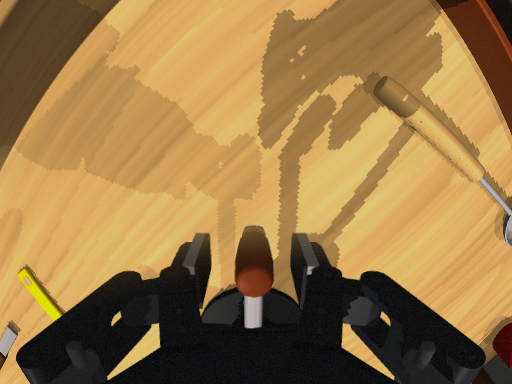

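>>> {"fn": "apply_moves", "kwargs": {
  "targets": [
    {"dx": -0.007, "dy": 0.24, "dz": 0, "wx": 0, "wy": 0, "wz": 0.6, "jaw": 0.5},
    {"dx": -0.007, "dy": 0.24, "dz": 0, "wx": 0, "wy": 0, "wz": 0.6, "jaw": 0.5},
    {"dx": -0.007, "dy": 0.24, "dz": 0, "wx": 0, "wy": 0, "wz": 0.6, "jaw": 0.5},
    {"dx": -0.007, "dy": 0.24, "dz": 0, "wx": 0, "wy": 0, "wz": 0.6, "jaw": 0.5},
    {"dx": -0.007, "dy": 0.24, "dz": 0, "wx": 0, "wy": 0, "wz": 0.6, "jaw": 0.5}
  ]
}}

```text
time: 15.9
tool_pos: [0.4754, 0.2594, 0.0698]
tcp_rot: [1.586, 2.712, -0.002]
wrist_force: [-1.9, -3.7, 0.8]
width: 0.498
```

```bash
cat >> h.py <<'E'
def arc():
    s,M=st();d=s['tool_pos'][:2]-np.array([.532,.160]);print('ang',round(np.degrees(np.arctan2(d[1],d[0])),2),'r',round(np.hypot(*d),4),'F tool',np.round(M.T@s['wrist_force'],2))
E
python3 - <<'E'
from h import *
arc();c=snap('wrist','w14');c=snap('side','s14')
E
```

```text
t 15.9 p [0.4754 0.2594 0.0698] F [-1.85 -3.69  0.83] w 0.498 yawx 119.37 z [-1.0e-04 -1.2e-03 -1.0e+00] q [ 0.45  0.17  2.04 -0.    0.93 -0.06]
ang 119.67 r 0.1144 F tool [-2.31 -3.42 -0.83]
```

View pics/w14.png

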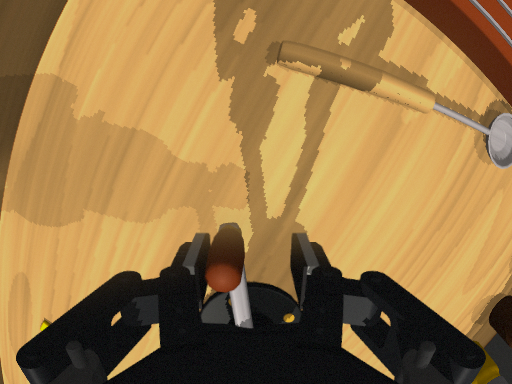

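The left finger is pushing the knob at (222,260) with about 4 N, and the lever is moving. Continuing round the arc.

>>> {"fn": "apply_moves", "kwargs": {
  "targets": [
    {"dx": -0.007, "dy": 0.24, "dz": 0, "wx": 0, "wy": 0, "wz": 0.6, "jaw": 0.5},
    {"dx": -0.007, "dy": 0.24, "dz": 0, "wx": 0, "wy": 0, "wz": 0.6, "jaw": 0.5},
    {"dx": -0.007, "dy": 0.24, "dz": 0, "wx": 0, "wy": 0, "wz": 0.6, "jaw": 0.5},
    {"dx": -0.007, "dy": 0.24, "dz": 0, "wx": 0, "wy": 0, "wz": 0.6, "jaw": 0.5},
    {"dx": -0.007, "dy": 0.24, "dz": 0, "wx": 0, "wy": 0, "wz": 0.6, "jaw": 0.5}
  ]
}}

```text
time: 16.5
tool_pos: [0.5082, 0.2721, 0.0694]
tcp_rot: [-1.988, -2.432, 0.002]
wrist_force: [-3.7, -2.7, 1.9]
width: 0.5
```

>>> {"fn": "apply_moves", "kwargs": {
  "targets": [
    {"dx": -0.007, "dy": 0.24, "dz": 0, "wx": 0, "wy": 0, "wz": 0.6, "jaw": 0.5},
    {"dx": -0.007, "dy": 0.24, "dz": 0, "wx": 0, "wy": 0, "wz": 0.6, "jaw": 0.5},
    {"dx": -0.007, "dy": 0.24, "dz": 0, "wx": 0, "wy": 0, "wz": 0.6, "jaw": 0.5},
    {"dx": -0.007, "dy": 0.24, "dz": 0, "wx": 0, "wy": 0, "wz": 0.6, "jaw": 0.5}
  ]
}}

```text
time: 16.9
tool_pos: [0.5366, 0.2744, 0.0694]
tcp_rot: [-2.277, -2.163, 0.003]
wrist_force: [-4.0, -2.0, 2.3]
width: 0.505
```

```bash
python3 - <<'E'
from h import *
arc();c=snap('wrist','w15');c=snap('side','s15')
E
```

```text
t 16.9 p [0.5366 0.2744 0.0694] F [-4.01 -2.    2.27] w 0.505 yawx 87.04 z [-1.9e-03 -6.0e-04 -1.0e+00] q [0.43 0.28 1.91 0.   0.96 0.48]
ang 87.72 r 0.1145 F tool [-2.2  -3.91 -2.26]
```

View pics/w15.png

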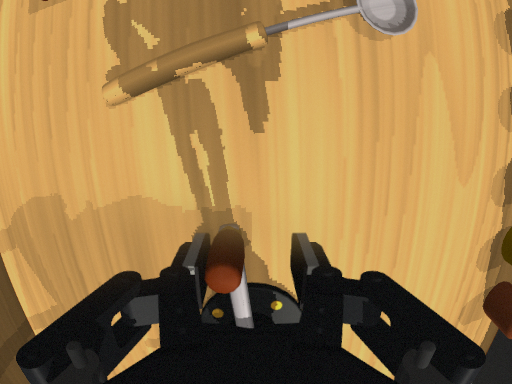

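View pics/s15.png

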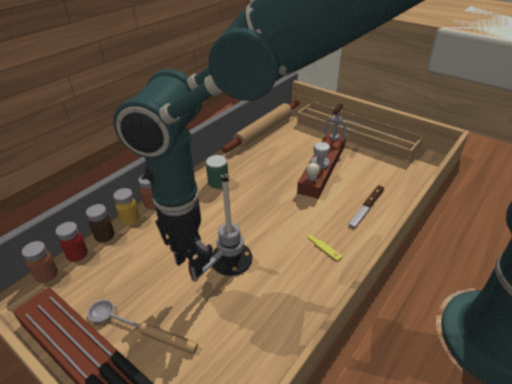

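>>> {"fn": "apply_moves", "kwargs": {
  "targets": [
    {"dx": -0.007, "dy": 0.24, "dz": 0, "wx": 0, "wy": 0, "wz": 0.6, "jaw": 0.5},
    {"dx": -0.007, "dy": 0.24, "dz": 0, "wx": 0, "wy": 0, "wz": 0.6, "jaw": 0.5},
    {"dx": -0.007, "dy": 0.24, "dz": 0, "wx": 0, "wy": 0, "wz": 0.6, "jaw": 0.5}
  ]
}}

```text
time: 17.3
tool_pos: [0.5577, 0.2718, 0.0692]
tcp_rot: [-2.469, -1.94, 0.002]
wrist_force: [-4.9, -0.3, 3.2]
width: 0.499
```

>>> {"fn": "apply_moves", "kwargs": {
  "targets": [
    {"dx": -0.002, "dy": 0.12, "dz": 0, "wx": 0, "wy": 0, "wz": 0.3, "jaw": 0.5},
    {"dx": -0.002, "dy": 0.12, "dz": 0, "wx": 0, "wy": 0, "wz": 0.3, "jaw": 0.5}
  ]
}}

```text
time: 17.5
tool_pos: [0.5652, 0.2699, 0.0692]
tcp_rot: [-2.53, -1.862, 0.001]
wrist_force: [-3.6, -0.2, 3.2]
width: 0.499
```

>>> {"fn": "apply_moves", "kwargs": {
  "targets": [
    {"dx": -0.002, "dy": 0.12, "dz": 0, "wx": 0, "wy": 0, "wz": 0.3, "jaw": 0.5}
  ]
}}

```text
time: 17.6
tool_pos: [0.5689, 0.2688, 0.0692]
tcp_rot: [-2.56, -1.821, 0.0]
wrist_force: [-4.1, -0.5, 2.7]
width: 0.499
```

```bash
python3 - <<'E'
from h import *
arc()
E
```

```text
t 17.6 p [0.5689 0.2688 0.0692] F [-4.05 -0.53  2.66] w 0.499 yawx 70.85 z [-3.e-04  3.e-04 -1.e+00] q [0.4  0.32 1.85 0.   0.97 0.74]
ang 71.24 r 0.1149 F tool [-1.83 -3.66 -2.66]
```

>>> {"fn": "apply_moves", "kwargs": {
  "targets": [
    {"dx": -0.002, "dy": 0.1, "dz": 0, "wx": 0, "wy": 0, "wz": 0.25, "jaw": 0.5}
  ]
}}

```text
time: 17.7
tool_pos: [0.5721, 0.2677, 0.0691]
tcp_rot: [-2.584, -1.787, -0.0]
wrist_force: [-3.4, 0.2, 2.2]
width: 0.499
```

>>> {"fn": "apply_moves", "kwargs": {
  "targets": [
    {"dx": -0.002, "dy": 0.1, "dz": 0, "wx": 0, "wy": 0, "wz": 0.25, "jaw": 0.5}
  ]
}}

```text
time: 17.8
tool_pos: [0.5749, 0.2666, 0.069]
tcp_rot: [-2.607, -1.752, -0.0]
wrist_force: [-5.0, 0.3, 3.0]
width: 0.5
```

>>> {"fn": "apply_moves", "kwargs": {
  "targets": [
    {"dx": -0.002, "dy": 0.1, "dz": 0, "wx": 0, "wy": 0, "wz": 0.25, "jaw": 0.5}
  ]
}}

```text
time: 17.9
tool_pos: [0.5778, 0.2655, 0.069]
tcp_rot: [-2.63, -1.718, -0.001]
wrist_force: [-4.3, 0.8, 4.2]
width: 0.503
```

>>> {"fn": "apply_moves", "kwargs": {
  "targets": [
    {"dx": -0.002, "dy": 0.1, "dz": 0, "wx": 0, "wy": 0, "wz": 0.25, "jaw": 0.5}
  ]
}}

```text
time: 18.0
tool_pos: [0.5806, 0.2642, 0.069]
tcp_rot: [-2.653, -1.683, -0.001]
wrist_force: [-3.9, 1.2, 3.1]
width: 0.498
```

>>> {"fn": "apply_moves", "kwargs": {
  "targets": [
    {"dx": -0.002, "dy": 0.08, "dz": 0, "wx": 0, "wy": 0, "wz": 0.2, "jaw": 0.5}
  ]
}}

```text
time: 18.1
tool_pos: [0.5829, 0.2632, 0.069]
tcp_rot: [-2.67, -1.655, -0.001]
wrist_force: [-3.3, 2.2, 3.8]
width: 0.5
```

>>> {"fn": "apply_moves", "kwargs": {
  "targets": [
    {"dx": -0.002, "dy": 0.08, "dz": 0, "wx": 0, "wy": 0, "wz": 0.2, "jaw": 0.5}
  ]
}}

```text
time: 18.2
tool_pos: [0.585, 0.2621, 0.069]
tcp_rot: [-2.687, -1.627, -0.001]
wrist_force: [-3.4, 3.0, 3.4]
width: 0.501
```

>>> {"fn": "apply_moves", "kwargs": {
  "targets": [
    {"dx": -0.002, "dy": 0.08, "dz": 0, "wx": 0, "wy": 0, "wz": 0.2, "jaw": 0.5}
  ]
}}

```text
time: 18.3
tool_pos: [0.585, 0.2615, 0.0688]
tcp_rot: [-2.702, -1.596, 0.004]
wrist_force: [-13.6, 6.7, 8.1]
width: 0.504
```

```bash
python3 - <<'E'
from h import *
arc();c=snap('wrist','w16');c=snap('side','s16');arc()
E
```

```text
t 18.3 p [0.585  0.2615 0.0688] F [-13.64   6.74   8.07] w 0.504 yawx 61.15 z [-0.004   0.0014 -1.    ] q [0.38 0.34 1.82 0.   0.98 0.88]
ang 62.43 r 0.1145 F tool [ -0.69 -15.23  -8.  ]
t 18.4 p [0.5849 0.2616 0.0689] F [-9.43  4.77  6.61] w 0.498 yawx 61.18 z [-0.0039  0.0013 -1.    ] q [0.38 0.34 1.82 0.   0.98 0.88]
ang 62.48 r 0.1145 F tool [ -0.38 -10.59  -6.57]
```

View pics/w16.png

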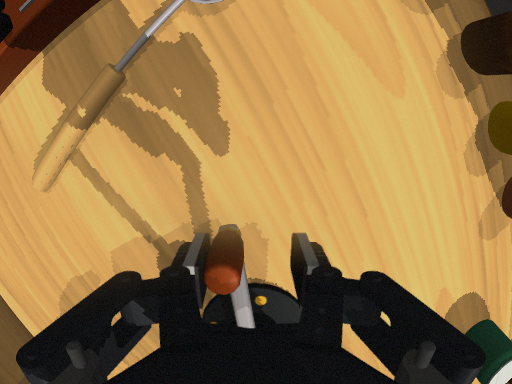

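>>> {"fn": "apply_moves", "kwargs": {
  "targets": [
    {"dx": 0, "dy": 0.04, "dz": 0, "wx": 0, "wy": 0, "wz": 0, "jaw": 0.5}
  ]
}}

```text
time: 18.5
tool_pos: [0.585, 0.2616, 0.0688]
tcp_rot: [-2.7, -1.597, 0.006]
wrist_force: [-13.7, 8.4, 8.2]
width: 0.503
```

```bash
python3 - <<'E'
from h import *
arc()
E
```

```text
t 18.5 p [0.585  0.2616 0.0688] F [-13.71   8.38   8.17] w 0.503 yawx 61.2 z [-0.0055  0.0019 -1.    ] q [0.38 0.34 1.82 0.   0.98 0.88]
ang 62.43 r 0.1146 F tool [  0.73 -16.1   -8.08]
```

Solid end stop: 16 N and no further travel. Backing off to centre the knob between the fingers, then rising.

>>> {"fn": "apply_moves", "kwargs": {
  "targets": [
    {"dx": 0, "dy": -0.2, "dz": 0, "wx": 0, "wy": 0, "wz": 0, "jaw": 0.5},
    {"dx": 0, "dy": -0.25, "dz": 0, "wx": 0, "wy": 0, "wz": 0, "jaw": 0.5},
    {"dx": 0, "dy": 0, "dz": 0, "wx": 0, "wy": 0, "wz": 0, "jaw": 0.5}
  ]
}}

```text
time: 18.8
tool_pos: [0.5757, 0.2666, 0.0686]
tcp_rot: [2.702, 1.602, 0.001]
wrist_force: [0.2, 0.1, -0.5]
width: 0.498
```

```bash
python3 - <<'E'
from h import *
arc();c=snap('wrist','w17')
E
```

```text
t 18.8 p [0.5757 0.2666 0.0686] F [ 0.24  0.08 -0.5 ] w 0.498 yawx 61.32 z [ 7.e-04 -4.e-04 -1.e+00] q [ 0.39  0.33  1.84 -0.    0.97  0.9 ]
ang 67.69 r 0.1152 F tool [0.18 0.17 0.5 ]
```

View pics/w17.png

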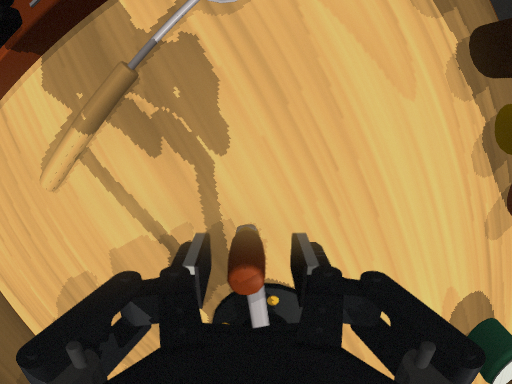

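Knob is free and centred between the fingers at (247,270). Rising and moving clear.

>>> {"fn": "apply_moves", "kwargs": {
  "targets": [
    {"dx": 0, "dy": 0, "dz": -0.4, "wx": 0, "wy": 0, "wz": 0, "jaw": 0.5},
    {"dx": 0, "dy": 0, "dz": -0.8, "wx": 0, "wy": 0, "wz": 0, "jaw": 0.5},
    {"dx": 0, "dy": 0, "dz": -1, "wx": 0, "wy": 0, "wz": 0, "jaw": 0.5},
    {"dx": 0, "dy": 0, "dz": -1, "wx": 0, "wy": 0, "wz": 0, "jaw": 0.5},
    {"dx": 0, "dy": 0, "dz": -1, "wx": 0, "wy": 0, "wz": 0, "jaw": 0.5}
  ]
}}

```text
time: 19.35
tool_pos: [0.5765, 0.2663, 0.1971]
tcp_rot: [2.703, 1.601, 0.002]
wrist_force: [0.5, -0.4, 0.4]
width: 0.496
```

>>> {"fn": "apply_moves", "kwargs": {
  "targets": [
    {"dx": 0, "dy": 0, "dz": -1, "wx": 0, "wy": 0, "wz": 0, "jaw": 0.5},
    {"dx": 0, "dy": 0, "dz": -1, "wx": 0, "wy": 0, "wz": 0, "jaw": 0.5},
    {"dx": 0, "dy": 0, "dz": -0.6, "wx": 0, "wy": 0, "wz": 0, "jaw": 0.5},
    {"dx": 0.7, "dy": 0, "dz": 0, "wx": 0, "wy": 0, "wz": 0, "jaw": 0.5},
    {"dx": 0.7, "dy": 0, "dz": 0, "wx": 0, "wy": 0, "wz": 0, "jaw": 0.5}
  ]
}}

```text
time: 19.85
tool_pos: [0.5975, 0.3034, 0.2761]
tcp_rot: [2.703, 1.599, 0.007]
wrist_force: [0.8, 0.2, -0.4]
width: 0.498
```

```bash
python3 - <<'E'
from h import *
st();c=snap('side','s18');snap('top','t18');snap('wrist','w18')
X=cloud(np.load('pics/s18.npz')).reshape(-1,3)
m=(np.hypot(X[:,0]-.532,X[:,1]-.161)<.02)&(X[:,2]>.12)&(X[:,2]<.26);r=X[m];p,z0=fitline(r,(.532,.161));print('rod',p.round(4),z0,np.sort(r[:,2])[-12:].round(4))
col=np.load('pics/s18.npz')['color'].reshape(-1,3).astype(int)
m=(np.hypot(X[:,0]-.532,X[:,1]-.161)<.15)&(X[:,2]>.09)&(X[:,2]<.11)&(col[:,0]>col[:,2]+35);S=X[m];print('knob',np.median(S,0).round(4),m.sum(),np.degrees(np.arctan2(*(np.median(S,0)[:2]-[.532,.1615])[::-1])))
E
```

```text
t 19.85 p [0.5975 0.3034 0.2761] F [ 0.84  0.15 -0.37] w 0.498 yawx 61.22 z [ 0.0045  0.0016 -1.    ] q [ 0.43  0.23  1.57 -0.    1.34  0.94]
rod [ 0.5337 -0.0025  0.1602  0.0054] 0.18589068434962067 [0.2379 0.2379 0.238  0.2381 0.2381 0.2383 0.2383 0.2385 0.2389 0.2389
 0.239  0.2397]
knob [0.5716 0.2687 0.1001] 70 69.74037532974441
```

View pics/s18.png

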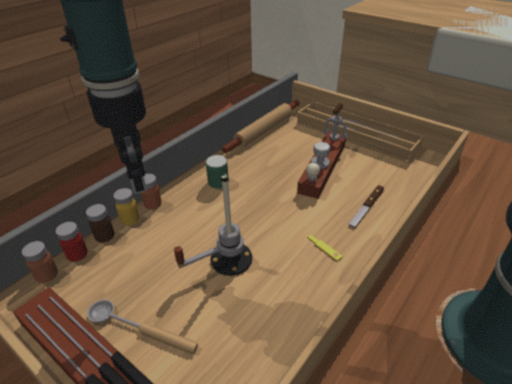

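View pics/w18.png

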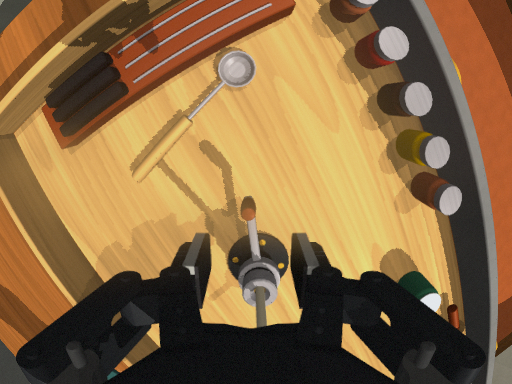

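View pics/t18.png

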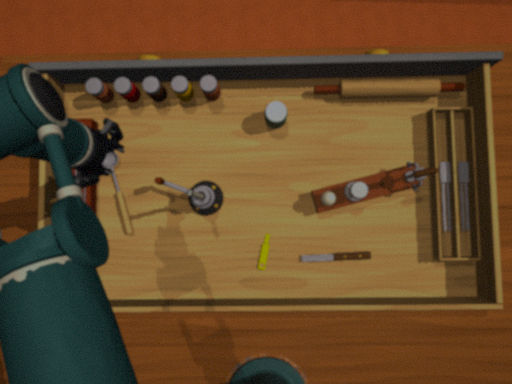

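Rod upright with its top unchanged at about 0.2385. The knob went from about 137.5° to 69.7° (1.18 rad from its start). All bystanders are in their original places and the arm is clear.

```bash
python3 - <<'E'
from workcell import job
print(job.finish_job())
E
```

```text
the job is handed in; nothing more can be done
None
```

The rod is seated in the collet and locked upright, and the job was handed in at about 20 s with the arm clear of everything.

**What I did:** I lifted the rod straight out of the rack and fed it down the collet in steps of 1 to 3 mm. I found the stop by feel about 47 mm below the mouth, where the push force climbed from about 2 N to about 8 N. I pressed it about 2 mm in, by tool travel, let go, then swung the lever clockwise until it met its end stop.

**Last checks:**
- **Rod on the stop:** on release the cap rose about 1.5 mm, less than the press, so the rod should still rest on the cushion. The margin of about 1 mm is near what the cameras can resolve, so that part is inferred. The rod did not move when the lever closed; its top stayed at about 0.2385 m.
- **Lever:** it turned about 1.18 rad from where it started and held solid at 16 N with no further travel.
- **Drag:** it measured about 3 N on the way down, slightly under the stated 4 to 10 N. I checked partway down and the rod had not slipped in the grip.
- **Rod upright:** the side camera suggests a lean of about 0.3°. It read the same before the lever was closed.
- **Everything else:** the other tools looked undisturbed in the final pictures, and the highest force reading was about 18 N.

The first five move calls were refused because their rows lacked some keys; the arm did not move, and I sent them again in full.

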